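Weigh a customer's lot on the gem balance

ROBOT

A 7-joint arm with a two-finger parallel gripper is mounted at the origin on the work surface. World frame = base frame: x ahead of the robot, y to its left, z up, the work surface at z = 0. Lengths are in m, angles in degrees, forces in N, time in s.
With the tool pointing down it reaches from about 0.425 to 0.875 m from the base axis. Payload 4.7 kg.
Tool frame: the origin (TCP) lies on the centre line of the jaws, within the pads' length; the fingertips stand env.nose_length ahead of it and the grasp point (between the pads) lies 8 mm behind it (env.nose_length is the distance from the TCP to the fingertips, in m); y points along the fingers, z is the direction in which the jaws open and shut, and the axes are right-handed (so a half turn about y gives the same grasp; the last joint's range is limited). The gripper opens to 87 mm and grips with 3 to 60 N. Pads are 19 mm wide; open, the fingers measure 117 mm over their backs; the gripper's body (75 mm by 190 mm) begins 51 mm behind the grasp point.
Start: joints at [70.766, 18.392, -4.016, 83.108, 1.295, 78.541, -3.26], TCP at [0.223, -0.611, 0.234] pointing down, gripper open.
Joint ranges: [-163.93, 163.93], [-17.29, 119.83], [-79.2, 71.16], [3.27, 140.29], [-89.18, 269.18], [5.43, 117.66], [-154.24, 154.24]. Speed limits (degrees/s): [147.25, 147.25, 180, 180, 180, 180, 180].

INTERFACE

Orientations are given as [roll, pitch, yaw] about the fixed x, y, z axes, in that order (R = Rz(yaw) Ry(pitch) Rx(roll)).
In Python, from cell import env, read_camera, camera_info, job, models gives the robot as it stands.
- The arm moves only by the tool move_arm, never from a script. Its argument "moves" is a list of rows, each a list of 6 numbers: the shift along the tool's x, y, z in mm, then the turn, a rotation vector about the tool's x, y, z in degrees. In form: [[x, y, z, ax, ay, az], ...]. A call has 1 to 20 rows; each row is the pose to reach, as a shift and turn from the pose commanded when the call began, along the tool's axes at that moment; what a row does not reach only later rows make up. A row lasts 1/12 s, in which the tool goes at most 41.7 mm and 7.16 degrees, less where a joint would pass 70% of its speed; a pose out of reach is approached as far as the arm can. A call with a gripper value outside its range is refused whole. "claw" is the finger opening in mm, from 0 to 87, set as the call begins (left out, the last holds). The fingers move at their own pace and stop on an object; "newtons" is the grip in N (left out, the last holds). Time passes only in rows, so rows that repeat a pose let the fingers close. It gives the time, the measured TCP pose, the force and the opening at its end, in the units of the state.
- env.get_obs(): the state, without advancing time (a new reading comes with each control period).
- read_camera(name): name is "scene" or "top" or "wrist"; returns (picture, depth): 420x560x3 uint8, red, green, blue; 420x560 float32, m along the optical axis (not along the pixel's ray), 0 where there is no reading.
- camera_info(name): a dict with "fx", "fy", "cx", "cy" (pixels), "R" (3x3) and "t" (3): a world point X has camera coordinates R X + t. Camera axes: x right, y down, z forward; pixel columns grow to the right and rows downward; lengths in m; the calibration is good to about 2 mm. A picture is of the moment at which its call begins: read the wrist's pose just before it. camera_info takes no time and is no camera call; for the wrist camera it gives the pose at the moment of the call.
- job.sign_off(): hands the job in, once; it reports no verdict.
Trained networks look in the newest picture that a camera, given by its name, has taken for a name from the list of things; names that differ only in an ending like _2 or _b are one class to them, and where a whole thing is asked for, a point or a joint stands for the part that bears it (a point fixed in the world has none). Each returns a list of dicts, best first, with "score" (0 to 1); they miss things now and then, are a little off and sometimes report something else, mostly with a low value. They report only what shows in the picture. A call takes as long as a camera call. They do not tell look-alikes from the thing itself.
- models.spot_in(target, camera): "point" ([x, y, z] in m, in world coordinates, good to about 4 mm: the middle of the surface that is visible of it).
- models.cut_out(target, camera): "mask" (420x560 bool, what is visible of it).
The state is a dict: "time_s": time; "qpos": joint angles; "joint_velocities": joint speeds; "effort": joint torques, N m; "tool_pos": TCP position; "tool_rot": TCP orientation; "force": force on the tool from outside, world axes, zero at the start; "wrist_torque": the same for the moment, N m; "grip_width": finger opening in m.
Only numpy, scipy, OpenCV 4.12 (cv2) and the standard library are available. Lean on these libraries where they do the work, as an engineer would, in place of code of your own. Each camera call takes 0.05 s, during which the arm holds its last target.

TASK

Weigh a customer's lot at the mineral stall: with the balance's dish still empty and its cover up, press the yellow tare key, then put every purple crystal standing loose on the table and exactly two of the three loose green stones into the dish. Take the clear cover by its bar and ease it fully shut against its spring, never letting it slam, and only then press the blue weigh key. Hold each key down for a moment, firmly but not hard, and leave the white and orange stones and the other things where they are.

Things in the scene. Friction and masses are not known exactly. Their poses are not given: they have to be found in the camera images.
- balance: Gem balance, fixed: white, 160 mm deep (x), its weighing chamber 250 mm wide (y); on its -y side a lower key console (y -126 to -226 mm, 40 mm high; a display at x 39 to 73 mm is 56 mm high). The cover's thin spring strut runs outside the +y wall by the hinge (y 126 to 136 mm). Origin: under the chamber's centre, on the table; x points to the hinge, away from the robot; turned up to 0.2 rad.
- dish (a point): Centre of the metal dish that is the chamber's floor, 30 mm above the table; axes as the balance. The chamber inside is 150 mm (x) by 240 mm (y), its 5 mm walls rise 45 mm above the dish (75 mm above the table).
- cover (a joint): Angle of the clear draught cover on its hinge: 0 = lying shut on the chamber walls, 1.75 rad = standing open, its start. A toggle spring holds it open above about 1.5 rad; below that spring and weight pull it shut, about 3 to 4 N at the bar when nearly shut, and it slams if let go; it counts as a slam when it turns shut faster than 1.5 rad/s in its last 0.35 rad. Shut, the spring keeps it shut.
- cover_bar (a point): Centre of the cover's orange grip bar, a round bar of 12 mm diameter parallel to the hinge (balance y), with 108 mm free between its two stays. It lies 205 mm from the hinge axis and 45 mm beyond the 160 mm long cover's edge, so that a finger goes in between; open, it stands about 280 mm above the table, shut it juts out 45 mm in front of the chamber's near wall at 78.5 mm height.
- cover_hinge (a point): Middle of the cover's hinge axis (axis along balance y), 78.5 mm above the table, at balance x = +80 mm. At cover angle a the bar is at balance x = 80 - 205 cos(a) mm, z = 78.5 + 205 sin(a) mm.
- tare_key (a joint): Travel of the yellow tare key, 0 = free, 0.0015 m = fully down; a stiff spring of 4 N per mm, so about 6 N presses it fully; it counts as pressed beyond 1 mm, held for 0.2 s. Keys take no more than 30 N.
- tare_key_top (a point): Centre of the top of the yellow tare key, 30 x 30 mm, 43 mm above the table on the console, the key nearer the robot.
- weigh_key (a joint): Travel of the blue weigh key, same make as the tare key.
- weigh_key_top (a point): Centre of the top of the blue weigh key, 30 x 30 mm, 43 mm above the table on the console, 53 mm beyond the yellow one.
- purple1: Purple crystal, a stout faceted stub that stands on its flat foot: 34 mm across, straight-sided up to 21 mm, then tapering to a 16 mm flat top at 34 mm; 35 to 70 g. Origin: centre of its foot, z up its axis. Two to four purple crystals are there; absent ones have no pose.
- purple2: Purple crystal, a stout faceted stub that stands on its flat foot: 34 mm across, straight-sided up to 21 mm, then tapering to a 16 mm flat top at 34 mm; 35 to 70 g. Origin: centre of its foot, z up its axis. Two to four purple crystals are there; absent ones have no pose.
- purple3: Purple crystal, a stout faceted stub that stands on its flat foot: 34 mm across, straight-sided up to 21 mm, then tapering to a 16 mm flat top at 34 mm; 35 to 70 g. Origin: centre of its foot, z up its axis. Two to four purple crystals are there; absent ones have no pose.
- purple4: Purple crystal, a stout faceted stub that stands on its flat foot: 34 mm across, straight-sided up to 21 mm, then tapering to a 16 mm flat top at 34 mm; 35 to 70 g. Origin: centre of its foot, z up its axis. Two to four purple crystals are there; absent ones have no pose.
- green1: Green tumbled stone, a smooth flattened pebble: 36 mm across at 7 to 16 mm above its foot, 26 mm high; 35 to 70 g. Origin: centre of its foot, z up. There are always three green ones.
- green2: Green tumbled stone, a smooth flattened pebble: 36 mm across at 7 to 16 mm above its foot, 26 mm high; 35 to 70 g. Origin: centre of its foot, z up. There are always three green ones.
- green3: Green tumbled stone, a smooth flattened pebble: 36 mm across at 7 to 16 mm above its foot, 26 mm high; 35 to 70 g. Origin: centre of its foot, z up. There are always three green ones.
- white_quartz: White quartz crystal, shaped like the purple ones; stays where it is. Origin: centre of its foot.
- orange_calcite: Orange tumbled stone, shaped like the green ones; stays where it is. Origin: centre of its foot.
- loupe: Black magnifier lying flat: lens 44 mm across, 10 mm high, handle along its -x to 90 mm; stays. Origin: under the lens.
- brush: Cleaning brush, 170 mm long, lying flat; stays.
- jar: Amber jar, 60 mm across, 85 mm high; stays. Origin: centre of its foot.
- coin_bowl: Blue bowl, 100 mm across, 40 mm high; stays. Origin: centre of its foot.
Mind the look-alikes: they are no part of the job. What is shaped like the purple1 but pink is not meant.

How it is judged:
By the outcome, as a careful person would: the job done as asked, in the order asked, and still so for the second after the job is handed in, with the robot touching nothing.
Of purple1, purple2, purple3, purple4 only 2 to 4 are there at a start; the rules pass over those that are not, and their reading is None.
At some moment in a run one of purple1, purple2, purple3, purple4, green1, green2, green3 may be knocked a few centimetres aside while the robot is not near it.
It also fails if it takes over 210 s, if anything falls off the work surface, if the arm or the gripper's body presses on something with over 40 N, if the wrist force passes 120 N, or if a joint passes its speed limit or range.

## Working session

There is one attempt and no reset: what is moved stays moved. The work goes in short steps, Python scripts to look and compute and a tool call to move; the robot and the scene stay as the last step left them, time stands still between calls to the robot, and variables do not carry over. Pictures are saved under pics/ and viewed, and the job is handed in when it is done.

Besides the shell and the picture viewer there is one more tool, called after "Request:" in YAML: its name, and indented under it one key for each argument. move_arm: Moves the arm, as the interface text tells. Its arguments: {"type":"object","properties":{"moves":{"type":"array","items":{"type":"array","items":{"type":"number"}}},"claw":{"type":"number"},"newtons":{"type":"number"}},"required":["moves"]}

```bash
ls; mkdir -p pics; python3 - <<'E'
from cell import env, read_camera, camera_info, job, models
import cv2
o=env.get_obs();print(o, env.nose_length)
for c in ["scene","top","wrist"]:
    p,d=read_camera(c); cv2.imwrite(f"pics/{c}0.png",p[:,:,::-1]); print(c,{k:v for k,v in camera_info(c).items()})
E
```

```text
pics
{'time_s': 0.0, 'qpos': array([70.76652547, 18.4387336 , -4.01601057, 83.17532473,  1.29587508,
       78.53941891, -3.25963763]), 'joint_velocities': array([-0.0558245 ,  0.00721106,  0.05662231,  0.00121227, -0.02311993,
       -0.02578167, -0.06434136]), 'effort': array([ 3.74984247e-04, -4.91285813e+01, -4.03802712e-01, -3.12533748e+01,
       -6.38090051e-02,  4.37116460e-02,  1.75293439e-04]), 'tool_pos': array([ 0.222526  , -0.61016051,  0.23246154]), 'tool_rot': array([-9.01081844e+01, -6.41592460e-03, -1.59955769e+02]), 'force': array([-0.8670128, -0.21086  ,  0.0518138]), 'wrist_torque': array([-0.01294372,  0.02885119, -0.02580114]), 'grip_width': 0.08701893547293346} 0.011
scene {'fx': 544.6818531156352, 'fy': 544.6818531156352, 'cx': 273.50178971379336, 'cy': 217.03943416560332, 'R': array([[-0.30041486,  0.95377194,  0.00836642],
       [ 0.55868346,  0.18306746, -0.80892466],
       [-0.77306126, -0.23833881, -0.58785279]]), 't': array([ 0.17115095, -0.24083597,  1.91721735])}
top {'fx': 453.3250777181863, 'fy': 453.3250777181863, 'cx': 273.4735514159533, 'cy': 214.25808120226398, 'R': array([[-0.01815905, -0.99963941, -0.0197813 ],
       [-0.99734596,  0.01950548, -0.0701468 ],
       [ 0.07050735,  0.018455  , -0.99734053]]), 't': array([0.00197243, 0.52615401, 1.33678116])}
wrist {'fx': 347.3588174806503, 'fy': 347.3588174806503, 'cx': 283.0190324422702, 'cy': 206.1552984620424, 'R': array([[ 0.34299135, -0.93933579, -0.00228163],
       [-0.91151561, -0.33341786,  0.24077339],
       [-0.22692779, -0.08050345, -0.97057868]]), 't': array([-0.65017423, -0.02991585,  0.39017476])}
```

View pics/top0.png

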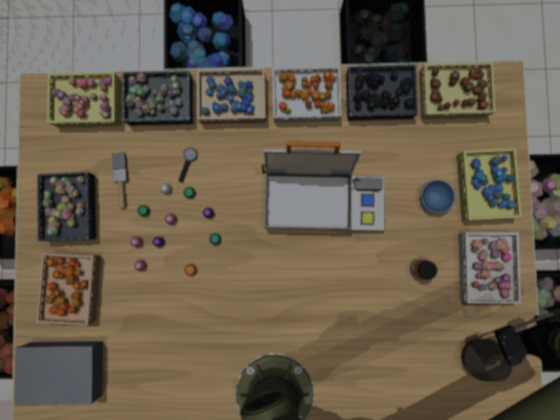

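View pics/scene0.png

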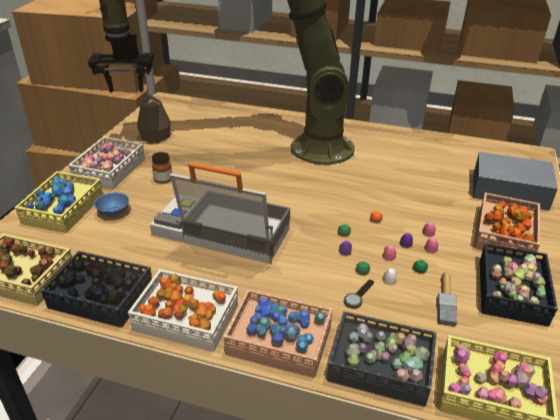

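View pics/wrist0.png

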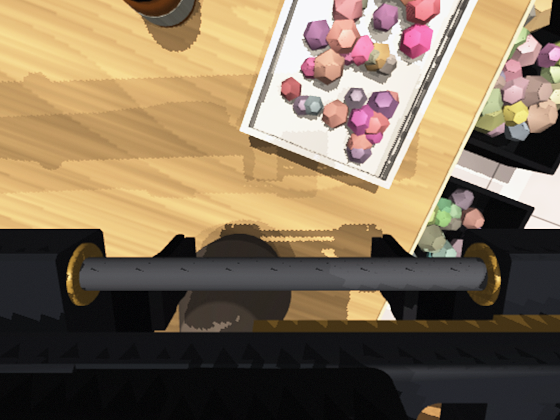

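```bash
cat > h.py <<'E'
from cell import env, read_camera, camera_info, job, models
import cv2, numpy as np
from scipy.spatial.transform import Rotation as Ro
def cloud(cam):
    p,d=read_camera(cam); i=camera_info(cam)
    v,u=np.indices(d.shape)
    c=np.stack([(u-i['cx'])/i['fx']*d,(v-i['cy'])/i['fy']*d,d],-1)
    return p,d,(c-i['t'])@i['R']
def toolR():
    o=env.get_obs(); return np.array(o['tool_pos']),Ro.from_euler('xyz',o['tool_rot'],degrees=True)
E
python3 - <<'E'
from h import *
for c in ["top","scene"]:
    p,d,X=cloud(c)
    crop=p[170:290,100:260] if c=="top" else p[200:310,320:460]
    cv2.imwrite(f"pics/{c}crop.png",cv2.resize(crop,None,fx=4.5,fy=4.5,interpolation=cv2.INTER_CUBIC)[:,:,::-1])
p,d,X=cloud("top")
hsv=cv2.cvtColor(p,cv2.COLOR_RGB2HSV)
m=((X[...,2]>0.008)&(X[...,2]<.06)&(d>0)).astype(np.uint8)
m[:170]=0;m[290:]=0;m[:,:105]=0;m[:,255:]=0
n,l,s,ce=cv2.connectedComponentsWithStats(m)
for k in range(1,n):
    if s[k,4]<20: continue
    q=l==k; P=X[q]
    print(np.round(ce[k]),s[k,4],"xy mid",np.round((np.percentile(P,3,0)+np.percentile(P,97,0))/2*1000),"zmax",round(P[:,2].max()*1000),np.median(p[q],0),np.median(hsv[q],0))
for t in ["balance","dish","cover_bar","tare_key_top","weigh_key_top","purple1","green1","cover_hinge"]:
    for c in ["top","scene"]:
        read_camera(c)
        print(t,c,[(np.round(np.array(r['point'])*1000).tolist(),round(r['score'],2)) for r in models.spot_in(t,c)])
E
```

```text
[120. 185.] 348 xy mid [614. 456.  18.] zmax 27 [119. 105.  79.] [ 18.   60.5 121. ]
[182. 176.] 43 xy mid [649. 268.  12.] zmax 17 [37. 34. 32.] [17. 45. 37.]
[165. 188.] 101 xy mid [610. 317.  23.] zmax 40 [102.  98.  93.] [ 17.  13. 102.]
[189. 192.] 112 xy mid [598. 246.  21.] zmax 36 [44.  82.  59.5] [ 76.  132.   83.5]
[143. 211.] 116 xy mid [545. 385.  19.] zmax 30 [43.  80.5 57.5] [ 75.5 134.5  81. ]
[208. 213.] 96 xy mid [535. 189.  26.] zmax 40 [67.  48.5 72. ] [135.  118.   74.5]
[170. 219.] 97 xy mid [519. 302.  25.] zmax 42 [102.  66.  72.] [168.  91. 102.]
[215. 239.] 110 xy mid [456. 168.  22.] zmax 33 [43. 80. 59.] [ 76.  133.5  80. ]
[136. 242.] 105 xy mid [452. 404.  24.] zmax 40 [99. 63. 69.] [169.  93.  99.]
[158. 242.] 99 xy mid [451. 338.  24.] zmax 40 [61. 43. 67.] [135. 122.  72.]
[140. 265.] 101 xy mid [381. 393.  24.] zmax 40 [98. 63. 71.] [169.  93.  98.]
[190. 270.] 116 xy mid [365. 243.  21.] zmax 29 [117.   74.5  39. ] [ 13. 171. 117.]
balance top [([593.0, -133.0, 35.0], 0.57)]
balance scene [([646.0, -109.0, 99.0], 0.65)]
dish top [([592.0, -139.0, 39.
[... 227 characters left out ...]
), ([599.0, 241.0, 21.0], 0.24)]
tare_key_top scene []
weigh_key_top top [([562.0, -287.0, 47.0], 0.46)]
weigh_key_top scene []
purple1 top [([516.0, 297.0, 29.0], 0.61), ([448.0, 404.0, 28.0], 0.5), ([383.0, 391.0, 26.0], 0.49), ([448.0, 336.0, 23.0], 0.45)]
purple1 scene [([545.0, 192.0, 22.0], 0.64), ([464.0, 338.0, 20.0], 0.57), ([465.0, 410.0, 21.0], 0.55), ([652.0, -107.0, 97.0], 0.21)]
green1 top [([598.0, 243.0, 20.0], 0.65), ([546.0, 389.0, 20.0], 0.49), ([456.0, 167.0, 23.0], 0.47)]
green1 scene [([466.0, 169.0, 16.0], 0.65), ([556.0, 386.0, 16.0], 0.64), ([608.0, 246.0, 22.0], 0.45)]
cover_hinge top [([591.0, -142.0, 40.0], 0.96)]
cover_hinge scene [([648.0, -110.0, 100.0], 0.87)]
```

View pics/topcrop.png

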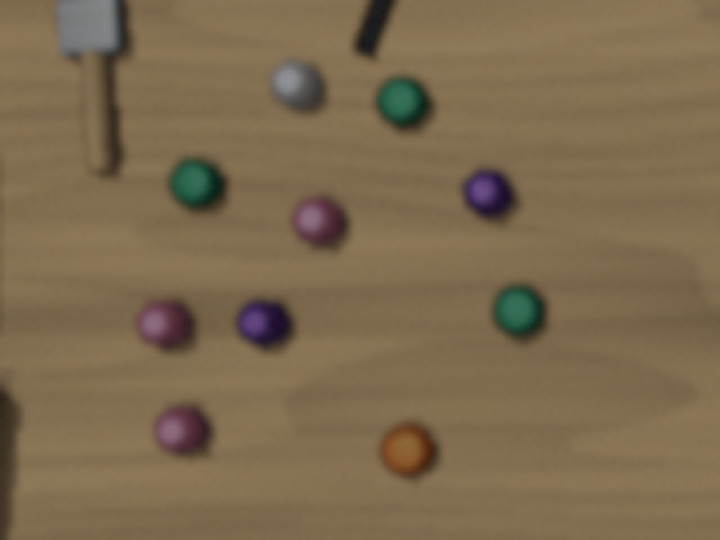

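View pics/scenecrop.png

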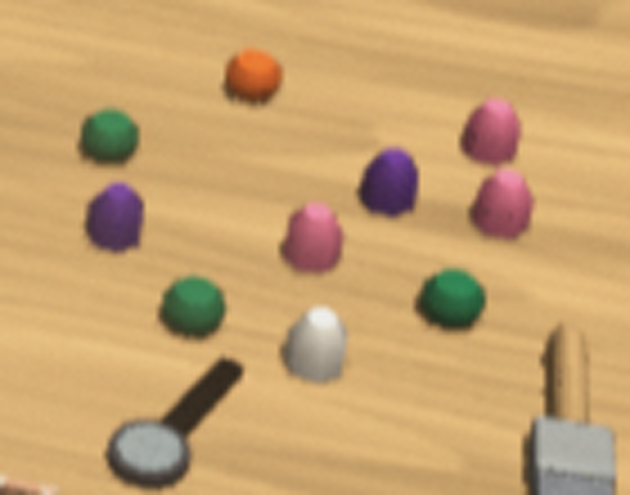

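```bash
python3 - <<'E'
from h import *
p,d,X=cloud("top")
hsv=cv2.cvtColor(p,cv2.COLOR_RGB2HSV)
# keys by colour
roi=np.zeros(d.shape,bool); roi[185:230,352:386]=1
for n,(a,b) in dict(yel=(22,38),blue=(100,125)).items():
    m=roi&(hsv[...,0]>=a)&(hsv[...,0]<=b)&(hsv[...,1]>110)
    P=X[m]; print(n,m.sum(),np.round(np.median(P,0)*1000,1),np.round((P.min(0)+P.max(0))/2*1000,1),np.round(P.max(0)*1000-P.min(0)*1000))
# chamber walls + console outline
m=((X[...,2]>0.02)&(X[...,2]<.09)).astype(np.uint8); m[:150]=0;m[240:]=0;m[:,:255]=0;m[:,:]*=1;m[:,392:]=0
n,l,s,ce=cv2.connectedComponentsWithStats(m)
k=1+np.argmax(s[1:,4]); 
# console pixels: z 35..50
q=(l==k)
P=X[q];print(s[k])
con=P[(P[:,2]<.05)]
r=cv2.minAreaRect((P[:,:2]*1000).astype(np.float32));print(r)
# orange bar
m=(hsv[...,0]<14)&(hsv[...,1]>140)&(X[...,2]>.2); m[:130]=0
P=X[m];print("bar",len(P),np.round((P.min(0))*1000),np.round(P.max(0)*1000)); 
c=P.mean(0);u,sv,vt=np.linalg.svd(P-c);print(np.round(c*1000),vt[0],np.ptp((P-c)@vt[0]))
cv2.imwrite("pics/bal.png",cv2.resize(p[130:240,255:395],None,fx=5,fy=5,interpolation=cv2.INTER_CUBIC)[:,:,::-1])
p,d,X=cloud("scene");hsv=cv2.cvtColor(p,cv2.COLOR_RGB2HSV)
m=(hsv[...,0]<14)&(hsv[...,1]>140)&(X[...,2]>.2);m[:,:180]=0;m[:,250:]=0
P=X[m];print("bar sc",len(P),np.round((P.min(0))*1000),np.round(P.max(0)*1000)); 
c=P.mean(0);u,sv,vt=np.linalg.svd(P-c);print(np.round(c*1000),vt[0],np.ptp((P-c)@vt[0]))
cv2.imwrite("pics/bals.png",cv2.resize(p[150:270,140:300],None,fx=5,fy=5,interpolation=cv2.INTER_CUBIC)[:,:,::-1])
E
```

```text
yel 107 [ 508.4 -281.5   43.4] [ 509.6 -281.8   42.9] [27. 31. 13.]
blue 108 [ 562.3 -283.3   42.8] [ 562.5 -283.6   44.2] [28. 31. 16.]
[ 262  169  123   62 6741]
((561.6859741210938, -154.123046875), (362.0255126953125, 167.16818237304688), 87.72480010986328)
bar 154 [ 191. -610.  240.] [ 682.  -33. 1370.]
[ 627. -150.  328.] [-0.3650568  -0.10609272  0.92492047] 1.127595741871422
bar sc 354 [ 668. -179.  229.] [1668.  338.  931.]
[ 689. -105.  279.] [0.75687477 0.40785047 0.51068441] 1.3191558693998255
```

```bash
python3 - <<'E'
from h import *
for cam,(a,b,c2,d2) in dict(top=(130,160,280,345),scene=(155,195,180,250)).items():
    p,d,X=cloud(cam);hsv=cv2.cvtColor(p,cv2.COLOR_RGB2HSV)
    m=np.zeros(d.shape,bool);m[a:b,c2:d2]=1
    m&=(hsv[...,0]<14)&(hsv[...,1]>130)&(X[...,2]>.255)&(X[...,2]<.31)
    P=X[m];c=P.mean(0);u,sv,vt=np.linalg.svd(P-c)
    print(cam,len(P),np.round(P.min(0)*1000),np.round(P.max(0)*1000),np.round(np.median(P,0)*1000),vt[0])
    if cam=="top":
        # interior of the walls: chamber profile lines
        for r in (180,190,200,210,220,225,228,230,232): 
            print(r,[(u,tuple(np.round(X[r,u]*1000).astype(int))) for u in (262,265,268,275,310,345,349,353)])
        for u in (280,310,335): print([tuple(np.round(X[r,u]*1000).astype(int)) for r in range(218,236)])
E
```

```text
top 127 [ 663. -177.  255.] [683. -49. 291.] [ 672. -119.  284.] [-0.03946734 -0.9991276   0.01365199]
180 [(262, (np.int64(632), np.int64(25), np.int64(4))), (265, (np.int64(621), np.int64(14), np.int64(77))), (268, (np.int64(628), np.int64(6), np.int64(32))), (275, (np.int64(628), np.int64(-15), np.int64(29))), (310, (np.int64(626), np.int64(-119), np.int64(29))), (345, (np.int64(623), np.int64(-222), np.int64(33))), (349, (np.int64(619), np.int64(-231), np.int64(55))), (353, (np.int64(621), np.int64(-245), np.int64(40)))]
190 [(262, (np.int64(602), np.int64(26), np.int64(-1))), (265, (np.int64(593), np.int64(14), np.int64(73))), (268, (np.int64(597), np.int64(7), np.int64(37))), (275, (np.int64(598), np.int64(-14), np.int64(28))), (310, (np.int64(595), np.int64(-118), np.int64(33))), (345, (np.int64(593), np.int64(-221), np.int64(32))), (349, (np.int64(589), np.int64(-229), np.int64(60))), (353, (np.int64(592), np.int64(-244), np.int64(37)))]
200 [(262, (np.int64(571), np.int64(26), np.int64(3))), (265, (np.int64(563), np.int64(14), np.int64(82))), (268, (np.int64(568), np.int64(7
[... 4772 characters left out ...]
6), np.int64(-189), np.int64(34)), (np.int64(493), np.int64(-190), np.int64(27)), (np.int64(490), np.int64(-190), np.int64(26)), (np.int64(487), np.int64(-189), np.int64(32)), (np.int64(484), np.int64(-189), np.int64(31)), (np.int64(479), np.int64(-183), np.int64(77)), (np.int64(477), np.int64(-185), np.int64(61)), (np.int64(476), np.int64(-192), np.int64(3)), (np.int64(473), np.int64(-192), np.int64(0)), (np.int64(470), np.int64(-192), np.int64(-1)), (np.int64(467), np.int64(-192), np.int64(0)), (np.int64(464), np.int64(-192), np.int64(-1)), (np.int64(461), np.int64(-192), np.int64(-3))]
scene 287 [ 673. -179.  255.] [689. -46. 289.] [ 682. -109.  283.] [ 0.04115272  0.99914898 -0.00278632]
```

View pics/bal.png

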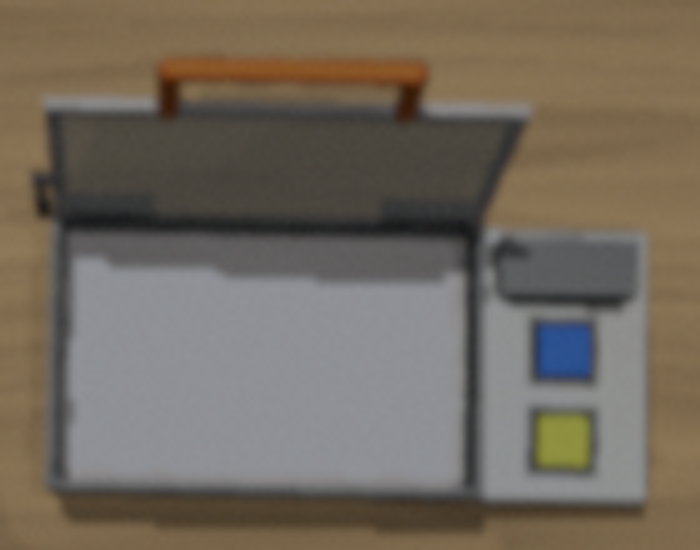

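View pics/bals.png

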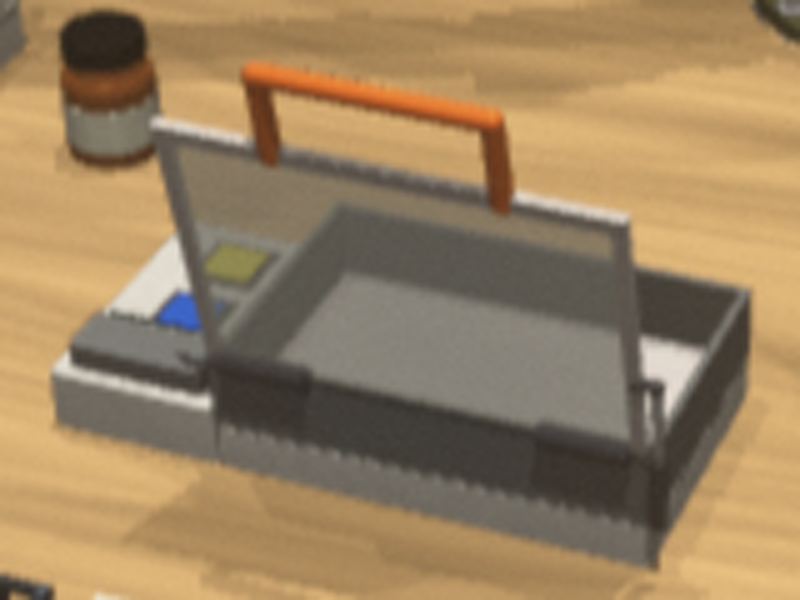

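```bash
cat >> h.py <<'E'
def rel(x,y,z,yaw=177.7):
    p,R=toolR(); T=Ro.from_euler('xyz',[-90,0,yaw],degrees=True)
    d=R.inv().apply(np.array([x,y,z])/1.0-p*1000); r=(R.inv()*T).as_rotvec(degrees=True)
    o=env.get_obs()
    print("t",round(o['time_s'],2),"pos",np.round(p*1000,1),"F",np.round(o['force'],1),"grip",round(o['grip_width']*1000,1),"-> row",np.round(d,1).tolist()+np.round(r,2).tolist())
def bal(bx,by,o=(560.5,-107),yaw=-2.3):
    a=np.radians(yaw);return np.round([o[0]+bx*np.cos(a)-by*np.sin(a),o[1]+bx*np.sin(a)+by*np.cos(a)],1)
E
python3 - <<'E'
from h import *
rel(508.5,-281.5,100)
E
```

```text
t 2.1 pos [ 222.7 -610.7  233.6] F [ 0.1 -0.6  0.4] grip 86.7 -> row [-381.3, 133.6, -211.3, -0.01, 22.34, 0.0]
```

Request:
move_arm:
  moves:
    - [-381, 0, -211, 0, 22.3, 0]
    - [-381, 0, -211, 0, 22.3, 0]
    - [-381, 0, -211, 0, 22.3, 0]
    - [-381, 0, -211, 0, 22.3, 0]
    - [-381, 0, -211, 0, 22.3, 0]
    - [-381, 0, -211, 0, 22.3, 0]
    - [-381, 0, -211, 0, 22.3, 0]
    - [-381, 0, -211, 0, 22.3, 0]
    - [-381, 0, -211, 0, 22.3, 0]
    - [-381, 0, -211, 0, 22.3, 0]
    - [-381, 0, -211, 0, 22.3, 0]
    - [-381, 0, -211, 0, 22.3, 0]
    - [-381, 0, -211, 0, 22.3, 0]
    - [-381, 134, -211, 0, 22.3, 0]
    - [-381, 134, -211, 0, 22.3, 0]
    - [-381, 134, -211, 0, 22.3, 0]
    - [-381, 134, -211, 0, 22.3, 0]
    - [-381, 134, -211, 0, 22.3, 0]
  claw: 0
  newtons: 30

```text
time_s: 3.6
tool_pos: [0.5047, -0.2824, 0.0963]
tool_rot: [-90.2, -0.4, 177.6]
force: [0.2, -0.2, 0.0]
grip_width: 0.0003
```

```bash
python3 - <<'E'
from h import *
rel(508.5,-281.5,57)
p,d=read_camera("wrist"); cv2.imwrite("pics/w1.png",p[:,:,::-1])
E
```

```text
t 3.6 pos [ 504.7 -282.4   96.3] F [ 0.2 -0.2  0. ] grip 0.3 -> row [-4.0, 39.2, -1.0, 0.15, -0.11, 0.4]
```

View pics/w1.png

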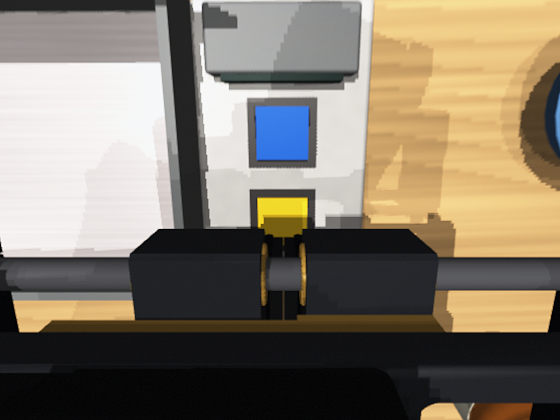

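Request:
move_arm:
  moves:
    - [-3, 20, -1, 0, 0, 0]
    - [-3, 38, -1, 0, 0, 0]
    - [-3, 39, -1, 0, 0, 0]
    - [-3, 39, -1, 0, 0, 0]
    - [-3, 39, -1, 0, 0, 0]

```text
time_s: 4.07
tool_pos: [0.5129, -0.2823, 0.0633]
tool_rot: [-89.9, 0.2, 177.7]
force: [0.4, -0.3, 0.4]
grip_width: 0.0005
```

Request:
move_arm:
  moves:
    - [0, 1, 0, 0, 0, 0]
    - [0, 2, 0, 0, 0, 0]
    - [0, 2, 0, 0, 0, 0]

```text
time_s: 4.32
tool_pos: [0.5118, -0.2813, 0.0595]
tool_rot: [-89.9, 0.1, 177.7]
force: [0.1, -0.4, -0.3]
grip_width: 0.0006
```

Request:
move_arm:
  moves:
    - [3, 1, 0, 0, 0, 0]
    - [3, 2, 0, 0, 0, 0]
    - [3, 2, 0, 0, 0, 0]
    - [3, 2, 0, 0, 0, 0]

```text
time_s: 4.65
tool_pos: [0.5082, -0.2808, 0.0564]
tool_rot: [-90.0, -0.0, 177.7]
force: [-0.0, -0.2, 0.1]
grip_width: 0.0005
```

Request:
move_arm:
  moves:
    - [0, 1, 0, 0, 0, 0]
    - [0, 2, 0, 0, 0, 0]
    - [0, 2, 0, 0, 0, 0]

```text
time_s: 4.9
tool_pos: [0.5084, -0.2809, 0.0544]
tool_rot: [-90.0, -0.0, 177.7]
force: [0.2, 0.2, 0.4]
grip_width: 0.0007
```

Request:
move_arm:
  moves:
    - [0, 1, 0, 0, 0, 0]
    - [0, 1, 0, 0, 0, 0]
    - [0, 1, 0, 0, 0, 0]

```text
time_s: 5.15
tool_pos: [0.5084, -0.2809, 0.0538]
tool_rot: [-90.0, 0.0, 177.7]
force: [-1.1, 0.6, 1.7]
grip_width: 0.0005
```

Request:
move_arm:
  moves:
    - [0, 0.5, 0, 0, 0, 0]
    - [0, 1, 0, 0, 0, 0]
    - [0, 1, 0, 0, 0, 0]

```text
time_s: 5.4
tool_pos: [0.5085, -0.2809, 0.053]
tool_rot: [-90.0, 0.0, 177.7]
force: [-2.2, 0.4, 5.0]
grip_width: 0.0003
```

Request:
move_arm:
  moves:
    - [0, 0.5, 0, 0, 0, 0]
    - [0, 1, 0, 0, 0, 0]
    - [0, 1, 0, 0, 0, 0]
    - [0, 1, 0, 0, 0, 0]
    - [0, 1, 0, 0, 0, 0]
    - [0, 1, 0, 0, 0, 0]

```text
time_s: 5.9
tool_pos: [0.5085, -0.2809, 0.0529]
tool_rot: [-90.0, 0.0, 177.7]
force: [-4.8, 1.2, 10.8]
grip_width: 0.0007
```

Request:
move_arm:
  moves:
    - [0, 0, 0, 0, 0, 0]
    - [0, -20, 0, 0, 0, 0]
    - [0, -60, 0, 0, 0, 0]
    - [0, -100, 0, 0, 0, 0]
    - [0, -140, 0, 0, 0, 0]
    - [0, -140, 0, 0, 0, 0]
  claw: 60

```text
time_s: 6.4
tool_pos: [0.5128, -0.2829, 0.2004]
tool_rot: [-89.6, 0.7, 177.7]
force: [1.4, -0.8, 1.8]
grip_width: 0.0325
```

```bash
cat >> h.py <<'E'
def stones():
    p,d,X=cloud("top");hsv=cv2.cvtColor(p,cv2.COLOR_RGB2HSV)
    H=hsv[...,0].astype(int);S=hsv[...,1]
    for n,(a,b) in dict(purple=(125,150),green=(65,90)).items():
        m=((X[...,2]>0.008)&(X[...,2]<.09)&(H>=a)&(H<=b)&(S>70)).astype(np.uint8)
        m[:160]=0;m[290:]=0;m[:,:105]=0;m[:,352:]=0
        k,l,s,ce=cv2.connectedComponentsWithStats(m)
        for j in range(1,k):
            if s[j,4]<40: continue
            P=X[l==j]; print(n,s[j,4],np.round((np.percentile(P,4,0)+np.percentile(P,96,0))/2*1000),"med",np.round(np.median(P,0)*1000),"zmax",round(P[:,2].max()*1000))
    return p
E
python3 - <<'E'
from h import *
stones()
rel(533,189,196)
E
```

```text
purple 69 [535. 187.  29.] med [535. 186.  30.] zmax 40
purple 75 [451. 337.  27.] med [452. 336.  30.] zmax 39
green 74 [598. 245.  23.] med [598. 244.  24.] zmax 32
green 80 [546. 383.  24.] med [545. 382.  24.] zmax 31
green 77 [457. 168.  23.] med [456. 168.  24.] zmax 31
t 6.45 pos [ 511.4 -282.3  196.7] F [ 0.6  0.4 -0.3] grip 36.3 -> row [-3.1, -1.6, -471.8, -0.28, 0.04, -0.51]
```

Request:
move_arm:
  moves:
    - [-3, 0, -41, 0, 0, 0]
    - [-3, 0, -82, 0, 0, 0]
    - [-3, 0, -123, 0, 0, 0]
    - [-3, 0, -164, 0, 0, 0]
    - [-3, 0, -205, 0, 0, 0]
    - [-3, 0, -246, 0, 0, 0]
    - [-3, 0, -287, 0, 0, 0]
    - [-3, 0, -328, 0, 0, 0]
    - [-3, 0, -369, 0, 0, 0]
    - [-3, 0, -410, 0, 0, 0]
    - [-3, 0, -450, 0, 0, 0]
    - [-3, 0, -470, 0, 0, 0]
    - [-3, 40, -470, 0, 0, 0]
    - [-3, 80, -470, 0, 0, 0]
    - [-3, 95, -470, 0, 0, 0]
    - [-3, 95, -470, 0, 0, 0]
    - [-3, 95, -470, 0, 0, 0]
    - [-3, 95, -470, 0, 0, 0]
  claw: 60

```text
time_s: 7.95
tool_pos: [0.5306, 0.189, 0.0974]
tool_rot: [-90.0, 0.1, 177.7]
force: [-0.1, 0.6, 0.5]
grip_width: 0.0602
```

```bash
python3 - <<'E'
from h import *
rel(534,187,14)
p,d,X=cloud("wrist"); cv2.imwrite("pics/w2.png",p[:,:,::-1])
hsv=cv2.cvtColor(p,cv2.COLOR_RGB2HSV)
m=(hsv[...,0]>125)&(hsv[...,0]<150)&(hsv[...,1]>90)&(X[...,2]>.005)&(X[...,2]<.05)
P=X[m];print(m.sum(),np.round(P.min(0)*1000),np.round(P.max(0)*1000))
T=P[P[:,2]>.031];print("top",np.round(T.mean(0)*1000))
E
```

```text
t 7.95 pos [530.6 189.   97.4] F [-0.1  0.6  0.5] grip 60.2 -> row [-3.3, 83.4, 2.0, 0.04, 0.04, -0.08]
1783 [521. 172.   5.] [654. 265.  37.]
top [538. 188.  34.]
```

View pics/w2.png

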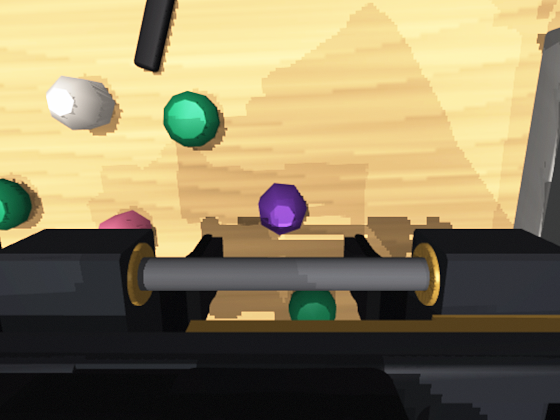

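Request:
move_arm:
  moves:
    - [-5, 30, 1, 0, 0, 0]
    - [-5, 60, 1, 0, 0, 0]
    - [-5, 80, 1, 0, 0, 0]
    - [-5, 83, 1, 0, 0, 0]
    - [-5, 83, 1, 0, 0, 0]
    - [-5, 83, 1, 0, 0, 0]

```text
time_s: 8.5
tool_pos: [0.5363, 0.1881, 0.0155]
tool_rot: [-90.1, 0.2, 177.7]
force: [-0.0, 0.0, 0.9]
grip_width: 0.0598
```

Request:
move_arm:
  moves:
    - [0, 0, 0, 0, 0, 0]
    - [0, 0, 0, 0, 0, 0]
    - [0, 0, 0, 0, 0, 0]
    - [0, 0, 0, 0, 0, 0]
    - [0, 0, 0, 0, 0, 0]
    - [0, 0, 0, 0, 0, 0]
  claw: 20
  newtons: 15

```text
time_s: 9.0
tool_pos: [0.5352, 0.1878, 0.0141]
tool_rot: [-90.0, 0.1, 177.7]
force: [-0.7, 0.3, 2.6]
grip_width: 0.0334
```

Request:
move_arm:
  moves:
    - [0, -15, 0, 0, 0, 0]
    - [0, -45, 0, 0, 0, 0]
    - [0, -85, 0, 0, 0, 0]
    - [0, -120, 0, 0, 0, 0]
    - [0, -130, 0, 0, 0, 0]
    - [0, -130, 0, 0, 0, 0]

```text
time_s: 9.5
tool_pos: [0.537, 0.1883, 0.147]
tool_rot: [-90.1, 0.4, 177.7]
force: [-0.6, -0.8, -0.1]
grip_width: 0.0333
```

```bash
python3 - <<'E'
from h import *
for b in [(-35,-70),(25,-25),(-35,25),(25,70)]: print(b,bal(*b))
rel(*bal(-35,-70),47)
E
```

```text
(-35, -70) [ 522.7 -175.5]
(25, -25) [ 584.5 -133. ]
(-35, 25) [526.5 -80.6]
(25, 70) [588.3 -38.1]
t 9.5 pos [537.  188.3 147. ] F [-0.6 -0.8 -0.1] grip 33.3 -> row [0.6, 99.5, 364.2, 0.08, 0.04, -0.37]
```

Request:
move_arm:
  moves:
    - [0, 0, 41, 0, 0, 0]
    - [0, 0, 82, 0, 0, 0]
    - [0, 0, 123, 0, 0, 0]
    - [0, 0, 164, 0, 0, 0]
    - [0, 0, 205, 0, 0, 0]
    - [0, 0, 246, 0, 0, 0]
    - [0, 0, 287, 0, 0, 0]
    - [0, 0, 328, 0, 0, 0]
    - [0, 0, 355, 0, 0, 0]
    - [0, 0, 364, 0, 0, 0]
    - [0, 0, 364, 0, 0, 0]
    - [0, 0, 364, 0, 0, 0]
    - [0, 30, 364, 0, 0, 0]
    - [0, 60, 364, 0, 0, 0]
    - [0, 80, 364, 0, 0, 0]
    - [0, 90, 364, 0, 0, 0]
    - [0, 94, 364, 0, 0, 0]
    - [0, 96, 364, 0, 0, 0]
    - [0, 96, 364, 0, 0, 0]

```text
time_s: 11.08
tool_pos: [0.5213, -0.1755, 0.0482]
tool_rot: [-90.0, 0.1, 177.8]
force: [-0.8, 0.6, -1.0]
grip_width: 0.033
```

Request:
move_arm:
  moves:
    - [0, 1, 0, 0, 0, 0]
    - [0, 1, 0, 0, 0, 0]
    - [0, 1, 0, 0, 0, 0]

```text
time_s: 11.33
tool_pos: [0.5212, -0.1765, 0.0475]
tool_rot: [-90.0, 0.1, 177.7]
force: [-0.7, -0.2, -0.9]
grip_width: 0.0335
```

Request:
move_arm:
  moves:
    - [0, 1, 0, 0, 0, 0]
    - [0, 2, 0, 0, 0, 0]
    - [0, 3, 0, 0, 0, 0]
    - [0, 3, 0, 0, 0, 0]

```text
time_s: 11.67
tool_pos: [0.5206, -0.1765, 0.044]
tool_rot: [-90.0, 0.0, 177.7]
force: [-0.9, -0.1, 3.8]
grip_width: 0.0331
```

Request:
move_arm:
  moves:
    - [0, 0, 0, 0, 0, 0]
    - [0, 0, 0, 0, 0, 0]
    - [0, 0, 0, 0, 0, 0]
    - [0, 0, 0, 0, 0, 0]
    - [0, -20, 0, 0, 0, 0]
    - [0, -60, 0, 0, 0, 0]
    - [0, -100, 0, 0, 0, 0]
    - [0, -100, 0, 0, 0, 0]
  claw: 52

```text
time_s: 12.33
tool_pos: [0.5255, -0.1775, 0.1516]
tool_rot: [-89.7, 0.7, 177.8]
force: [1.2, -0.1, 0.6]
grip_width: 0.0518
```

```bash
python3 - <<'E'
from h import *
p=stones()
cv2.imwrite("pics/t3.png",p[:,:,::-1])
rel(451,337,144)
E
```

```text
purple 75 [451. 338.  27.] med [452. 336.  29.] zmax 40
green 75 [598. 245.  24.] med [598. 244.  24.] zmax 33
green 78 [546. 384.  22.] med [546. 383.  24.] zmax 33
green 78 [456. 168.  24.] med [456. 167.  24.] zmax 31
t 12.38 pos [ 523.9 -177.1  148.3] F [ 0.1 -0.6 -0.6] grip 52.2 -> row [93.1, 1.8, -510.9, -0.19, 0.04, -0.51]
```

View pics/t3.png

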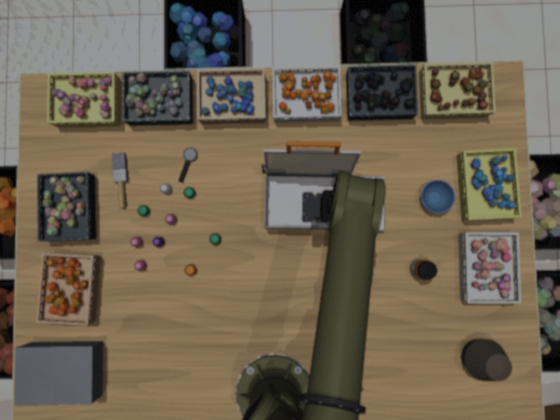

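Request:
move_arm:
  moves:
    - [7, 0, -40, 0, 0, 0]
    - [14, 0, -80, 0, 0, 0]
    - [21, 0, -120, 0, 0, 0]
    - [28, 0, -160, 0, 0, 0]
    - [36, 0, -200, 0, 0, 0]
    - [43, 0, -240, 0, 0, 0]
    - [50, 0, -280, 0, 0, 0]
    - [57, 0, -320, 0, 0, 0]
    - [65, 0, -360, 0, 0, 0]
    - [72, 0, -400, 0, 0, 0]
    - [79, 0, -440, 0, 0, 0]
    - [86, 0, -480, 0, 0, 0]
    - [92, 0, -510, 0, 0, 0]
    - [92, 30, -510, 0, 0, 0]
    - [92, 55, -510, 0, 0, 0]
    - [92, 55, -510, 0, 0, 0]
    - [92, 55, -510, 0, 0, 0]
    - [92, 55, -510, 0, 0, 0]
  claw: 55

```text
time_s: 13.88
tool_pos: [0.4491, 0.3369, 0.089]
tool_rot: [-90.0, 0.0, 177.7]
force: [0.8, 0.7, 0.6]
grip_width: 0.0551
```

```bash
cat >> h.py <<'E'
def wlook(name,col):
    p,d,X=cloud("wrist"); cv2.imwrite(f"pics/{name}.png",p[:,:,::-1])
    hsv=cv2.cvtColor(p,cv2.COLOR_RGB2HSV);a,b=dict(purple=(125,150),green=(65,90))[col]
    m=((hsv[...,0]>=a)&(hsv[...,0]<=b)&(hsv[...,1]>80)&(X[...,2]>.004)&(X[...,2]<.1)).astype(np.uint8)
    k,l,s,ce=cv2.connectedComponentsWithStats(m)
    for j in range(1,k):
        if s[j,4]<200: continue
        P=X[l==j];print(col,np.round(ce[j]),s[j,4],"mid",np.round((np.percentile(P,3,0)+np.percentile(P,97,0))/2*1000),"zmax",round(np.percentile(P[:,2],98)*1000))
E
python3 - <<'E'
from h import *
rel(452.5,337,14)
wlook("w4","purple")
E
```

```text
t 13.88 pos [449.1 336.9  89. ] F [0.8 0.7 0.6] grip 55.1 -> row [-3.4, 75.0, -0.2, 0.02, 0.01, -0.01]
purple [277. 215.] 1929 mid [455. 340.  23.] zmax 36
```

View pics/w4.png

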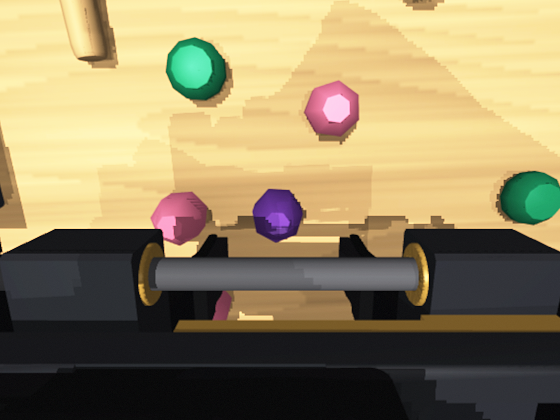

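Request:
move_arm:
  moves:
    - [-4, 20, -2, 0, 0, 0]
    - [-4, 45, -2, 0, 0, 0]
    - [-4, 68, -2, 0, 0, 0]
    - [-4, 75, -2, 0, 0, 0]
    - [-4, 75, -2, 0, 0, 0]
    - [-4, 75, -2, 0, 0, 0]
  claw: 48

```text
time_s: 14.43
tool_pos: [0.4537, 0.3393, 0.015]
tool_rot: [-90.1, 0.1, 177.7]
force: [0.0, 0.3, 0.4]
grip_width: 0.0481
```

Request:
move_arm:
  moves:
    - [0, 0, 0, 0, 0, 0]
    - [0, 0, 0, 0, 0, 0]
    - [0, 0, 0, 0, 0, 0]
    - [0, 0, 0, 0, 0, 0]
    - [0, 0, 0, 0, 0, 0]
  claw: 20

```text
time_s: 14.85
tool_pos: [0.4535, 0.3394, 0.0147]
tool_rot: [-90.0, 0.1, 177.7]
force: [-0.0, -1.0, 5.9]
grip_width: 0.0332
```

Request:
move_arm:
  moves:
    - [0, -15, 0, 0, 0, 0]
    - [0, -45, 0, 0, 0, 0]
    - [0, -85, 0, 0, 0, 0]
    - [0, -120, 0, 0, 0, 0]
    - [0, -130, 0, 0, 0, 0]
    - [0, -130, 0, 0, 0, 0]

```text
time_s: 15.35
tool_pos: [0.4544, 0.3403, 0.1469]
tool_rot: [-90.2, 0.3, 177.7]
force: [0.5, 0.0, -0.9]
grip_width: 0.0334
```

```bash
python3 - <<'E'
from h import *
rel(*bal(25,-25),47)
E
```

```text
t 15.35 pos [454.4 340.3 146.9] F [ 0.5  0.  -0.9] grip 33.4 -> row [-148.1, 99.3, 468.1, 0.17, 0.04, -0.32]
```

Request:
move_arm:
  moves:
    - [-12, 0, 38, 0, 0, 0]
    - [-24, 0, 76, 0, 0, 0]
    - [-36, 0, 114, 0, 0, 0]
    - [-48, 0, 152, 0, 0, 0]
    - [-60, 0, 190, 0, 0, 0]
    - [-72, 0, 228, 0, 0, 0]
    - [-84, 0, 266, 0, 0, 0]
    - [-96, 0, 304, 0, 0, 0]
    - [-108, 0, 342, 0, 0, 0]
    - [-120, 0, 380, 0, 0, 0]
    - [-132, 0, 418, 0, 0, 0]
    - [-142, 0, 450, 0, 0, 0]
    - [-148, 0, 468, 0, 0, 0]
    - [-148, 0, 468, 0, 0, 0]
    - [-148, 0, 468, 0, 0, 0]
    - [-148, 30, 468, 0, 0, 0]
    - [-148, 60, 468, 0, 0, 0]
    - [-148, 85, 468, 0, 0, 0]
    - [-148, 93, 468, 0, 0, 0]
    - [-148, 95, 468, 0, 0, 0]

```text
time_s: 17.02
tool_pos: [0.5798, -0.1322, 0.0458]
tool_rot: [-90.1, -0.3, 177.9]
force: [0.1, 1.0, -0.7]
grip_width: 0.0333
```

Request:
move_arm:
  moves:
    - [0, 1, 0, 0, 0, 0]
    - [0, 2, 0, 0, 0, 0]
    - [0, 3, 0, 0, 0, 0]
    - [0, 3, 0, 0, 0, 0]

```text
time_s: 17.35
tool_pos: [0.5831, -0.1348, 0.0468]
tool_rot: [-90.0, 0.1, 177.7]
force: [-0.4, 0.7, -0.3]
grip_width: 0.0334
```

Request:
move_arm:
  moves:
    - [0, 1, 0, 0, 0, 0]
    - [0, 2, 0, 0, 0, 0]
    - [0, 2.5, 0, 0, 0, 0]
    - [0, 2.5, 0, 0, 0, 0]

```text
time_s: 17.68
tool_pos: [0.5828, -0.135, 0.0447]
tool_rot: [-89.9, 0.1, 177.7]
force: [-1.8, 0.8, 6.6]
grip_width: 0.0333
```

Request:
move_arm:
  moves:
    - [0, 0, 0, 0, 0, 0]
    - [0, 0, 0, 0, 0, 0]
    - [0, 0, 0, 0, 0, 0]
    - [0, 0, 0, 0, 0, 0]
    - [0, -20, 0, 0, 0, 0]
    - [0, -60, 0, 0, 0, 0]
    - [0, -100, 0, 0, 0, 0]
    - [0, -100, 0, 0, 0, 0]
  claw: 52

```text
time_s: 18.35
tool_pos: [0.5872, -0.1352, 0.1514]
tool_rot: [-89.8, 0.7, 177.8]
force: [1.7, 0.7, 1.3]
grip_width: 0.0519
```

```bash
python3 - <<'E'
from h import *
p=stones()
rel(598,245,110)
E
```

```text
green 75 [598. 245.  23.] med [597. 244.  24.] zmax 31
green 77 [546. 383.  23.] med [546. 382.  24.] zmax 30
green 77 [457. 168.  24.] med [456. 168.  24.] zmax 33
t 18.4 pos [ 585.6 -135.   148. ] F [-0.1 -0.  -0.1] grip 51.7 -> row [2.9, 37.1, -380.3, -0.13, 0.05, -0.53]
```

Request:
move_arm:
  moves:
    - [0, 0, -40, 0, 0, 0]
    - [0, 0, -80, 0, 0, 0]
    - [0, 0, -120, 0, 0, 0]
    - [0, 0, -160, 0, 0, 0]
    - [0, 0, -200, 0, 0, 0]
    - [0, 0, -240, 0, 0, 0]
    - [0, 0, -280, 0, 0, 0]
    - [0, 0, -320, 0, 0, 0]
    - [2, 0, -360, 0, 0, 0]
    - [2, 20, -380, 0, 0, 0]
    - [2, 50, -381, 0, 0, 0]
    - [2, 58, -381, 0, 0, 0]
    - [2, 58, -381, 0, 0, 0]
    - [2, 58, -381, 0, 0, 0]
  claw: 55

```text
time_s: 19.57
tool_pos: [0.5952, 0.2443, 0.0842]
tool_rot: [-89.9, -0.1, 177.6]
force: [-0.2, -0.0, 1.9]
grip_width: 0.0551
```

```bash
python3 - <<'E'
from h import *
rel(599,246,14)
wlook("w5","green")
E
```

```text
t 19.57 pos [595.2 244.3  84.2] F [-0.2 -0.   1.9] grip 55.1 -> row [-3.9, 70.2, -2.0, -0.09, -0.06, 0.1]
green [278. 215.] 2168 mid [602. 246.  21.] zmax 28
```

View pics/w5.png

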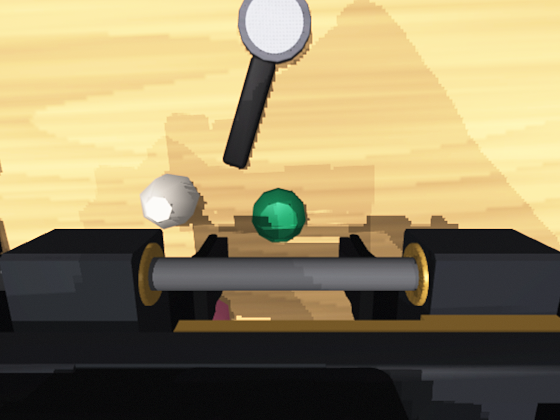

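Request:
move_arm:
  moves:
    - [-5, 20, -2, 0, 0, 0]
    - [-5, 45, -2, 0, 0, 0]
    - [-5, 65, -2, 0, 0, 0]
    - [-5, 71, -2, 0, 0, 0]
    - [-5, 71, -2, 0, 0, 0]
    - [-5, 71, -2, 0, 0, 0]
  claw: 50

```text
time_s: 20.12
tool_pos: [0.6015, 0.2477, 0.0156]
tool_rot: [-90.0, 0.1, 177.7]
force: [-0.1, 0.3, 0.7]
grip_width: 0.0498
```

Request:
move_arm:
  moves:
    - [0, 0, 0, 0, 0, 0]
    - [0, 0, 0, 0, 0, 0]
    - [0, 0, 0, 0, 0, 0]
    - [0, 0, 0, 0, 0, 0]
    - [0, 0, 0, 0, 0, 0]
  claw: 20

```text
time_s: 20.53
tool_pos: [0.6011, 0.2481, 0.0153]
tool_rot: [-90.0, 0.1, 177.7]
force: [-0.6, -0.4, 6.4]
grip_width: 0.035
```

Request:
move_arm:
  moves:
    - [0, -15, 0, 0, 0, 0]
    - [0, -45, 0, 0, 0, 0]
    - [0, -85, 0, 0, 0, 0]
    - [0, -120, 0, 0, 0, 0]
    - [0, -130, 0, 0, 0, 0]
    - [0, -130, 0, 0, 0, 0]

```text
time_s: 21.03
tool_pos: [0.6023, 0.2495, 0.1489]
tool_rot: [-90.2, 0.4, 177.8]
force: [-0.2, -0.0, -1.1]
grip_width: 0.0348
```

```bash
python3 - <<'E'
from h import *
rel(*bal(-35,25),47)
E
```

```text
t 21.03 pos [602.3 249.5 148.9] F [-0.2 -0.  -1.1] grip 34.8 -> row [63.5, 100.5, 333.1, 0.17, 0.06, -0.4]
```

Request:
move_arm:
  moves:
    - [7, 0, 37, 0, 0, 0]
    - [14, 0, 74, 0, 0, 0]
    - [21, 0, 111, 0, 0, 0]
    - [28, 0, 148, 0, 0, 0]
    - [35, 0, 185, 0, 0, 0]
    - [42, 0, 222, 0, 0, 0]
    - [49, 0, 259, 0, 0, 0]
    - [56, 0, 296, 0, 0, 0]
    - [62, 0, 325, 0, 0, 0]
    - [63, 0, 333, 0, 0, 0]
    - [63, 0, 333, 0, 0, 0]
    - [63, 0, 333, 0, 0, 0]
    - [63, 30, 333, 0, 0, 0]
    - [63, 60, 333, 0, 0, 0]
    - [63, 80, 333, 0, 0, 0]
    - [63, 92, 333, 0, 0, 0]
    - [63, 97, 333, 0, 0, 0]
    - [63, 97, 333, 0, 0, 0]
    - [63, 97, 333, 0, 0, 0]

```text
time_s: 22.62
tool_pos: [0.5252, -0.0811, 0.0477]
tool_rot: [-90.0, 0.1, 177.9]
force: [-0.1, -0.2, -0.2]
grip_width: 0.035
```

Request:
move_arm:
  moves:
    - [0, 1, 0, 0, 0, 0]
    - [0, 2, 0, 0, 0, 0]
    - [0, 3, 0, 0, 0, 0]
    - [0, 3, 0, 0, 0, 0]

```text
time_s: 22.95
tool_pos: [0.525, -0.0824, 0.0452]
tool_rot: [-90.0, 0.1, 177.7]
force: [-1.6, -0.0, 3.6]
grip_width: 0.0348
```

Contact (3.6 N); release, and go for the last green.

Request:
move_arm:
  moves:
    - [0, 0, 0, 0, 0, 0]
    - [0, 0, 0, 0, 0, 0]
    - [0, 0, 0, 0, 0, 0]
    - [0, 0, 0, 0, 0, 0]
    - [0, -20, 0, 0, 0, 0]
    - [0, -60, 0, 0, 0, 0]
    - [0, -100, 0, 0, 0, 0]
    - [0, -100, 0, 0, 0, 0]
  claw: 52

```text
time_s: 23.62
tool_pos: [0.5292, -0.0827, 0.1517]
tool_rot: [-89.8, 0.7, 177.8]
force: [1.6, 0.5, 2.1]
grip_width: 0.0519
```

```bash
python3 - <<'E'
from h import *
p=stones()
cv2.imwrite("pics/t6.png",p[:,:,::-1])
rel(457,168,89)
E
```

```text
green 79 [546. 383.  22.] med [546. 382.  23.] zmax 30
green 78 [457. 168.  24.] med [456. 168.  23.] zmax 32
t 23.67 pos [527.5 -82.7 148.5] F [-0.8  0.2 -1.5] grip 51.9 -> row [80.9, 58.3, -247.9, -0.12, 0.03, -0.51]
```

View pics/t6.png

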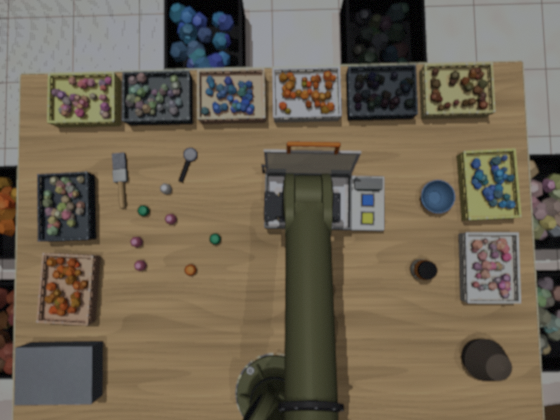

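Request:
move_arm:
  moves:
    - [13, 0, -38, 0, 0, 0]
    - [26, 0, -76, 0, 0, 0]
    - [39, 0, -114, 0, 0, 0]
    - [52, 0, -152, 0, 0, 0]
    - [65, 0, -190, 0, 0, 0]
    - [76, 0, -225, 0, 0, 0]
    - [80, 0, -247, 0, 0, 0]
    - [80, 30, -248, 0, 0, 0]
    - [80, 58, -248, 0, 0, 0]
    - [80, 58, -248, 0, 0, 0]
    - [80, 58, -248, 0, 0, 0]
    - [80, 58, -248, 0, 0, 0]
  claw: 55

```text
time_s: 24.67
tool_pos: [0.4544, 0.1686, 0.0866]
tool_rot: [-90.0, 0.0, 177.7]
force: [0.4, -0.8, 0.9]
grip_width: 0.0552
```

```bash
python3 - <<'E'
from h import *
rel(459,169,14)
wlook("w7","green")
E
```

```text
t 24.67 pos [454.4 168.6  86.6] F [ 0.4 -0.8  0.9] grip 55.2 -> row [-4.6, 72.6, -0.6, 0.02, 0.01, -0.01]
green [281. 216.] 2126 mid [460. 169.  21.] zmax 27
```

View pics/w7.png

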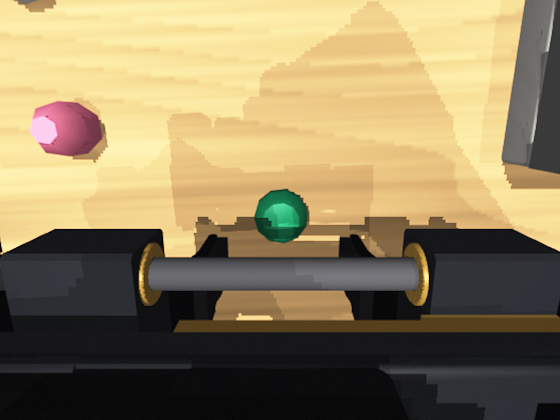

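Request:
move_arm:
  moves:
    - [-5, 20, -1, 0, 0, 0]
    - [-5, 45, -1, 0, 0, 0]
    - [-5, 65, -1, 0, 0, 0]
    - [-5, 72, -1, 0, 0, 0]
    - [-5, 72, -1, 0, 0, 0]
    - [-5, 72, -1, 0, 0, 0]

```text
time_s: 25.22
tool_pos: [0.46, 0.1696, 0.0152]
tool_rot: [-90.0, 0.1, 177.7]
force: [-0.7, 0.8, 0.3]
grip_width: 0.0549
```

Request:
move_arm:
  moves:
    - [0, 0, 0, 0, 0, 0]
    - [0, 0, 0, 0, 0, 0]
    - [0, 0, 0, 0, 0, 0]
    - [0, 0, 0, 0, 0, 0]
    - [0, 0, 0, 0, 0, 0]
  claw: 20

```text
time_s: 25.63
tool_pos: [0.4597, 0.1695, 0.0148]
tool_rot: [-90.0, 0.1, 177.7]
force: [-0.3, -0.6, 4.2]
grip_width: 0.0352
```

Request:
move_arm:
  moves:
    - [0, -15, 0, 0, 0, 0]
    - [0, -45, 0, 0, 0, 0]
    - [0, -85, 0, 0, 0, 0]
    - [0, -120, 0, 0, 0, 0]
    - [0, -130, 0, 0, 0, 0]
    - [0, -130, 0, 0, 0, 0]

```text
time_s: 26.13
tool_pos: [0.4614, 0.1702, 0.1472]
tool_rot: [-90.0, 0.4, 177.7]
force: [-0.2, -0.8, -1.6]
grip_width: 0.0347
```

```bash
python3 - <<'E'
from h import *
rel(*bal(25,70),47)
E
```

```text
t 26.13 pos [461.4 170.2 147.2] F [-0.2 -0.8 -1.6] grip 34.7 -> row [-134.4, 101.0, 203.1, 0.04, 0.03, -0.39]
```

Request:
move_arm:
  moves:
    - [-20, 0, 31, 0, 0, 0]
    - [-40, 0, 62, 0, 0, 0]
    - [-60, 0, 92, 0, 0, 0]
    - [-80, 0, 122, 0, 0, 0]
    - [-100, 0, 152, 0, 0, 0]
    - [-120, 0, 180, 0, 0, 0]
    - [-130, 0, 197, 0, 0, 0]
    - [-134, 0, 203, 0, 0, 0]
    - [-134, 0, 203, 0, 0, 0]
    - [-134, 0, 203, 0, 0, 0]
    - [-134, 30, 203, 0, 0, 0]
    - [-134, 60, 203, 0, 0, 0]
    - [-134, 80, 203, 0, 0, 0]
    - [-134, 92, 203, 0, 0, 0]
    - [-134, 97, 203, 0, 0, 0]
    - [-134, 97, 203, 0, 0, 0]
    - [-134, 97, 203, 0, 0, 0]

```text
time_s: 27.55
tool_pos: [0.5856, -0.0377, 0.0482]
tool_rot: [-90.0, 0.1, 177.8]
force: [0.3, -0.2, -0.4]
grip_width: 0.0352
```

Request:
move_arm:
  moves:
    - [0, 1, 0, 0, 0, 0]
    - [0, 2, 0, 0, 0, 0]
    - [0, 2, 0, 0, 0, 0]

```text
time_s: 27.8
tool_pos: [0.5856, -0.0388, 0.0459]
tool_rot: [-90.0, 0.1, 177.7]
force: [-0.3, 0.1, -1.4]
grip_width: 0.035
```

Request:
move_arm:
  moves:
    - [0, 1, 0, 0, 0, 0]
    - [0, 1.5, 0, 0, 0, 0]
    - [0, 1.5, 0, 0, 0, 0]

```text
time_s: 28.05
tool_pos: [0.5855, -0.0388, 0.0448]
tool_rot: [-90.0, 0.1, 177.7]
force: [-2.0, -0.3, 5.9]
grip_width: 0.0351
```

Request:
move_arm:
  moves:
    - [0, 0, 0, 0, 0, 0]
    - [0, 0, 0, 0, 0, 0]
    - [0, 0, 0, 0, 0, 0]
    - [0, 0, 0, 0, 0, 0]
    - [0, -20, 0, 0, 0, 0]
    - [0, -60, 0, 0, 0, 0]
    - [0, -100, 0, 0, 0, 0]
    - [30, -140, 0, 0, 0, 0]
    - [60, -160, 0, 0, 0, 0]
    - [60, -160, 0, 0, 0, 0]
  claw: 52

```text
time_s: 28.88
tool_pos: [0.5243, -0.0357, 0.2093]
tool_rot: [-89.8, 0.4, 177.8]
force: [0.9, 1.1, 0.5]
grip_width: 0.0519
```

```bash
python3 - <<'E'
from h import *
p=stones()
cv2.imwrite("pics/t8.png",cv2.resize(p[100:300,100:400],None,fx=2.6,fy=2.6)[:,:,::-1])
p,d=read_camera("scene");cv2.imwrite("pics/s8.png",cv2.resize(p[120:290,120:320],None,fx=3.5,fy=3.5)[:,:,::-1])
p,d=read_camera("wrist");cv2.imwrite("pics/w8.png",p[:,:,::-1])
print(env.get_obs())
E
```

```text
purple 65 [ 520. -175.   59.] med [ 520. -174.   62.] zmax 70
green 79 [546. 384.  23.] med [546. 383.  24.] zmax 31
{'time_s': 29.0333, 'qpos': array([ 35.33938512,   6.61735911, -36.46267388, 101.97222181,
         4.19286308,  72.68507674, -94.47550461]), 'joint_velocities': array([-0.33858354,  2.83693808,  0.48183768,  0.25486661,  0.21510626,
       -0.08396538,  0.04507845]), 'effort': array([-1.39859598e-01, -3.35631108e+01, -2.51212612e+00, -3.11142039e+01,
       -9.87355434e-02, -1.34098681e-02,  1.84274587e-02]), 'tool_pos': array([ 0.5251324 , -0.03680375,  0.20352266]), 'tool_rot': array([-8.99277549e+01,  6.00763775e-02,  1.77711003e+02]), 'force': array([ 0.17535653,  0.76838985, -0.5455224 ]), 'wrist_torque': array([-0.00110279,  0.00458624, -0.00974975]), 'grip_width': 0.05165096501181575}
```

View pics/s8.png

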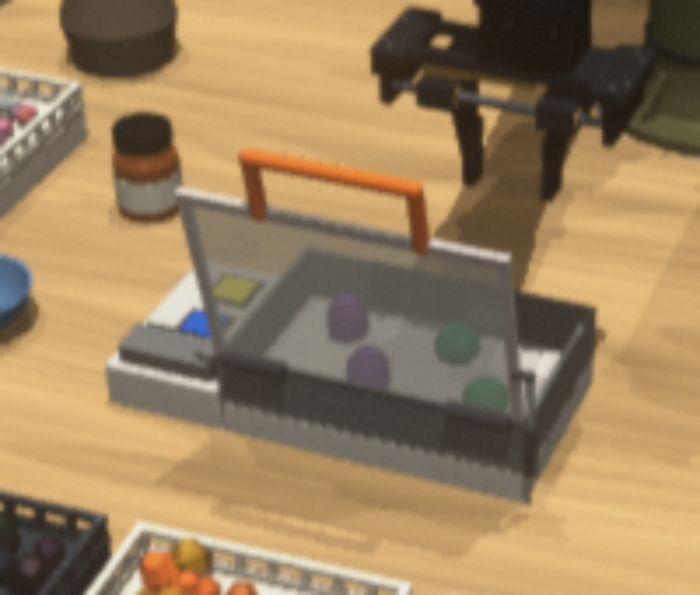

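View pics/w8.png

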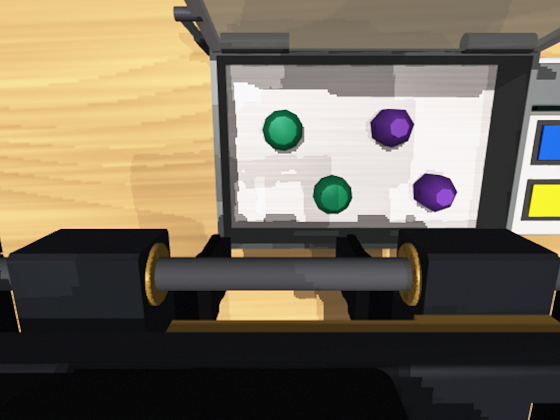

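```bash
python3 - <<'E'
from h import *
rel(677,-111.7,345,-92.3)
for m in (0,3,6):
  pass
E
```

```text
t 29.03 pos [525.1 -36.8 203.5] F [ 0.2  0.8 -0.5] grip 51.7 -> row [-154.9, -141.2, 68.9, -0.1, -89.99, 0.01]
```

Request:
move_arm:
  moves:
    - [0, -40, 0, 0, -7, 0]
    - [0, -80, 0, 0, -14, 0]
    - [0, -120, 0, 0, -21, 0]
    - [0, -141, 10, 0, -28, 0]
    - [0, -141, 30, 0, -35, 0]
    - [0, -141, 50, 0, -42, 0]
    - [-20, -141, 69, 0, -49, 0]
    - [-40, -141, 69, 0, -56, 0]
    - [-60, -141, 69, 0, -63, 0]
    - [-80, -141, 69, 0, -70, 0]
    - [-100, -141, 69, 0, -77, 0]
    - [-125, -141, 69, 0, -84, 0]
    - [-145, -141, 69, 0, -90, 0]
    - [-155, -141, 69, 0, -90, 0]
    - [-155, -141, 69, 0, -90, 0]
    - [-155, -141, 69, 0, -90, 0]
    - [-155, -141, 69, 0, -90, 0]
  claw: 60

```text
time_s: 30.45
tool_pos: [0.677, -0.1113, 0.3428]
tool_rot: [-90.2, 0.0, -92.3]
force: [0.5, 0.0, 0.7]
grip_width: 0.0602
```

```bash
python3 - <<'E'
from h import *
rel(677,-111.7,272,-92.3)
print(env.get_obs()['qpos'])
p,d,X=cloud("wrist"); cv2.imwrite("pics/w9.png",p[:,:,::-1])
hsv=cv2.cvtColor(p,cv2.COLOR_RGB2HSV)
m=(hsv[...,0]<14)&(hsv[...,1]>140)&(X[...,2]>.265)&(X[...,2]<.31)
P=X[m];print(m.sum(),np.round(np.percentile(P,[2,50,98],axis=0)*1000))
E
```

```text
t 30.45 pos [ 677.  -111.3  342.8] F [0.5 0.  0.7] grip 60.2 -> row [0.4, 70.8, 0.2, 0.15, 0.04, -0.04]
[ 32.83559308  26.33472089 -39.78040699  65.12948276  16.47551003
  94.02604032  -5.01135049]
2555 [[ 670. -174.  273.]
 [ 677. -102.  286.]
 [ 684.  -50.  288.]]
```

View pics/w9.png

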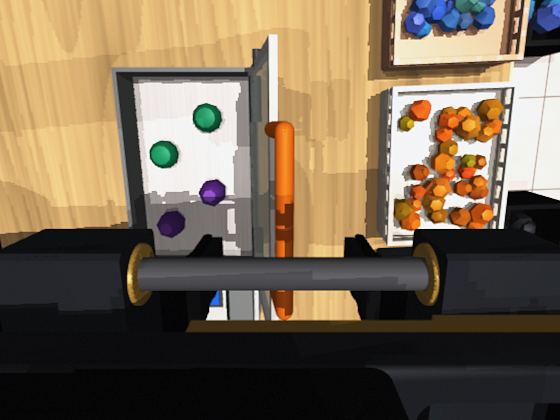

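Request:
move_arm:
  moves:
    - [0, 20, 0, 0, 0, 0]
    - [0, 45, 0, 0, 0, 0]
    - [0, 65, 0, 0, 0, 0]
    - [0, 71, 0, 0, 0, 0]
    - [0, 71, 0, 0, 0, 0]
    - [0, 71, 0, 0, 0, 0]

```text
time_s: 31.0
tool_pos: [0.6771, -0.1116, 0.2746]
tool_rot: [-89.9, -0.0, -92.3]
force: [0.9, -0.8, 1.0]
grip_width: 0.0602
```

Request:
move_arm:
  moves:
    - [0, 0, 0, 0, 0, 0]
    - [0, 0, 0, 0, 0, 0]
    - [0, 0, 0, 0, 0, 0]
    - [0, 0, 0, 0, 0, 0]
    - [0, 0, 0, 0, 0, 0]
    - [0, 0, 0, 0, 0, 0]
    - [0, 0, 0, 0, 0, 0]
    - [0, 0, 0, 0, 0, 0]
    - [0, 0, 0, 0, 0, 0]
    - [0, 0, 0, 0, 0, 0]
  claw: 5
  newtons: 20

```text
time_s: 31.83
tool_pos: [0.6774, -0.1114, 0.2735]
tool_rot: [-90.0, -0.0, -92.3]
force: [-0.3, -0.0, 0.9]
grip_width: 0.0113
```

```bash
python3 - <<'E'
from h import *
rel(677,-111.7,272,-92.3)
a=np.arange(1.75,-.001,-.05)
# shift in tool axes (y down, z?) along arc
p,R=toolR(); print(np.round(R.as_matrix(),2))
for q in a: print(round(q,2), "dbx",round(205*(np.cos(1.75)-np.cos(q)),1),"down",round(205*(np.sin(1.75)-np.sin(q)),1))
E
```

```text
t 31.83 pos [ 677.4 -111.4  273.5] F [-0.3 -0.   0.9] grip 11.3 -> row [0.3, 1.5, -0.4, -0.02, 0.04, 0.0]
[[-0.04  0.    1.  ]
 [-1.   -0.   -0.04]
 [ 0.   -1.    0.  ]]
1.75 dbx 0.0 down 0.0
1.7 dbx -10.1 down -1.6
1.65 dbx -20.3 down -2.6
1.6 dbx -30.6 down -3.2
1.55 dbx -40.8 down -3.2
1.5 dbx -51.0 down -2.8
1.45 dbx -61.2 down -1.8
1.4 dbx -71.4 down -0.3
1.35 dbx -81.4 down 1.7
1.3 dbx -91.4 down 4.2
1.25 dbx -101.2 down 7.2
1.2 dbx -110.8 down 10.6
1.15 dbx -120.3 down 14.6
1.1 dbx -129.5 down 19.0
1.05 dbx -138.5 down 23.9
1.0 dbx -147.3 down 29.2
0.95 dbx -155.8 down 35.0
0.9 dbx -164.0 down 41.1
0.85 dbx -171.8 down 47.7
0.8 dbx -179.4 down 54.7
0.75 dbx -186.5 down 62.0
0.7 dbx -193.3 down 69.7
0.65 dbx -199.7 down 77.7
0.6 dbx -205.7 down 86.0
0.55 dbx -211.3 down 94.6
0.5 dbx -216.4 down 103.4
0.45 dbx -221.1 down 112.5
0.4 dbx -225.4 down 121.9
0.35 dbx -229.1 down 131.4
0.3 dbx -232.4 down 141.1
0.25 dbx -235.2 down 151.0
0.2 dbx -237.5 down 161.0
0.15 dbx -239.2 down 171.1
0.1 dbx -240.5 down 181.3
0.05 dbx -241.3 down 191.5
-0.0 dbx -241.5 down 201.7
```

Request:
move_arm:
  moves:
    - [0, -1, -5, 0, 0, 0]
    - [0, -1.6, -10, 0, 0, 0]
    - [0, -2.6, -20, 0, 0, 0]
    - [0, -3.2, -30, 0, 0, 0]
    - [0, -3.2, -41, 0, 0, 0]
    - [0, -2.8, -51, 0, 0, 0]
    - [0, -1.8, -61, 0, 0, 0]
    - [0, -0.3, -71, 0, 0, 0]
    - [0, 1.7, -81, 0, 0, 0]
    - [0, 4.2, -91, 0, 0, 0]
    - [0, 7.2, -101, 0, 0, 0]
    - [0, 10.6, -111, 0, 0, 0]
    - [0, 10.6, -111, 0, 0, 0]
    - [0, 10.6, -111, 0, 0, 0]

```text
time_s: 33.0
tool_pos: [0.5655, -0.1067, 0.2635]
tool_rot: [-90.0, -0.0, -92.3]
force: [-1.6, 0.9, 4.6]
grip_width: 0.0111
```

```bash
python3 - <<'E'
from h import *
b=bal(80-205*np.cos(1.2),0);print(b,78.5+205*np.sin(1.2)-8)
rel(b[0],b[1],78.5+205*np.sin(1.2)-8+1,-92.3)
a=1.2
for q in np.arange(1.2,-.001,-.05): print(round(q,2), "dbx",round(205*(np.cos(a)-np.cos(q)),1),"down",round(205*(np.sin(a)-np.sin(q)),1))
p,d=read_camera("scene");cv2.imwrite("pics/s10.png",cv2.resize(p[100:290,120:320],None,fx=3,fy=3)[:,:,::-1])
E
```

```text
[ 566.2 -107.2] 261.5680126232814
t 33.0 pos [ 565.5 -106.7  263.5] F [-1.6  0.9  4.6] grip 11.1 -> row [0.5, 0.9, 0.7, 0.04, 0.03, 0.04]
1.2 dbx 0.0 down 0.0
1.15 dbx -9.5 down 4.0
1.1 dbx -18.7 down 8.4
1.05 dbx -27.7 down 13.2
1.0 dbx -36.5 down 18.6
0.95 dbx -45.0 down 24.3
0.9 dbx -53.1 down 30.5
0.85 dbx -61.0 down 37.1
0.8 dbx -68.5 down 44.0
0.75 dbx -75.7 down 51.3
0.7 dbx -82.5 down 59.0
0.65 dbx -88.9 down 67.0
0.6 dbx -94.9 down 75.3
0.55 dbx -100.5 down 83.9
0.5 dbx -105.6 down 92.8
0.45 dbx -110.3 down 101.9
0.4 dbx -114.5 down 111.2
0.35 dbx -118.3 down 120.8
0.3 dbx -121.6 down 130.5
0.25 dbx -124.3 down 140.4
0.2 dbx -126.6 down 150.3
0.15 dbx -128.4 down 160.4
0.1 dbx -129.7 down 170.6
0.05 dbx -130.5 down 180.8
-0.0 dbx -130.7 down 191.1
```

View pics/s10.png

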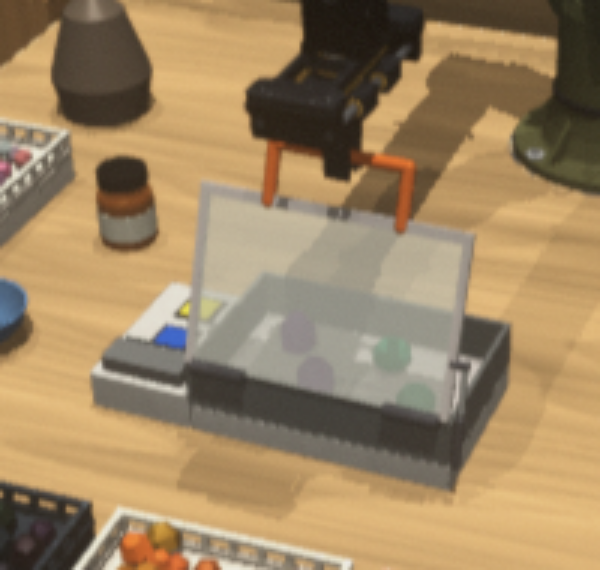

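Request:
move_arm:
  moves:
    - [0, 2, -5, 0, 0, 0]
    - [0, 4, -9.5, 0, 0, 0]
    - [0, 8.4, -18.7, 0, 0, 0]
    - [0, 13.2, -27.7, 0, 0, 0]
    - [0, 18.6, -36.5, 0, 0, 0]
    - [0, 24.3, -45, 0, 0, 0]
    - [0, 30.5, -53, 0, 0, 0]
    - [0, 37, -61, 0, 0, 0]
    - [0, 44, -68.5, 0, 0, 0]
    - [0, 51.3, -75.7, 0, 0, 0]
    - [0, 59, -82.5, 0, 0, 0]
    - [0, 67, -89, 0, 0, 0]
    - [0, 75.3, -95, 0, 0, 0]
    - [0, 84, -100.5, 0, 0, 0]
    - [0, 88.5, -103, 0, 0, 0]
    - [0, 92.8, -105.6, 0, 0, 0]
    - [0, 92.8, -105.6, 0, 0, 0]
    - [0, 92.8, -105.6, 0, 0, 0]

```text
time_s: 34.55
tool_pos: [0.4606, -0.1024, 0.17]
tool_rot: [-90.0, 0.0, -92.2]
force: [-0.8, 3.1, -1.5]
grip_width: 0.0113
```

```bash
python3 - <<'E'
from h import *
a=.5
b=bal(80-205*np.cos(a),0)
rel(b[0],b[1],78.5+205*np.sin(a)-8+1,-92.3)
print(env.get_obs()['qpos'])
for q in np.arange(.5,-.001,-.025): print(round(q,3), "dbx",round(205*(np.cos(a)-np.cos(q)),1),"down",round(205*(np.sin(a)-np.sin(q)),1))
E
```

```text
t 34.55 pos [ 460.6 -102.4  170. ] F [-0.8  3.1 -1.5] grip 11.3 -> row [0.6, 0.2, 0.1, 0.04, 0.06, -0.04]
[ 49.96790426   0.7680287  -40.48120746 111.09210976   0.50274008
  68.37100328   7.06547153]
0.5 dbx 0.0 down 0.0
0.475 dbx -2.4 down 4.5
0.45 dbx -4.7 down 9.1
0.425 dbx -6.9 down 13.8
0.4 dbx -8.9 down 18.5
0.375 dbx -10.8 down 23.2
0.35 dbx -12.7 down 28.0
0.325 dbx -14.4 down 32.8
0.3 dbx -15.9 down 37.7
0.275 dbx -17.4 down 42.6
0.25 dbx -18.7 down 47.6
0.225 dbx -19.9 down 52.5
0.2 dbx -21.0 down 57.6
0.175 dbx -22.0 down 62.6
0.15 dbx -22.8 down 67.6
0.125 dbx -23.5 down 72.7
0.1 dbx -24.1 down 77.8
0.075 dbx -24.5 down 82.9
0.05 dbx -24.8 down 88.0
0.025 dbx -25.0 down 93.2
-0.0 dbx -25.1 down 98.3
```

Request:
move_arm:
  moves:
    - [0, 2, -1, 0, 0, 0]
    - [0, 4.5, -2.4, 0, 0, 0]
    - [0, 9, -4.7, 0, 0, 0]
    - [0, 13.8, -6.9, 0, 0, 0]
    - [0, 18.5, -8.9, 0, 0, 0]
    - [0, 23, -10.8, 0, 0, 0]
    - [0, 28, -12.7, 0, 0, 0]
    - [0, 33, -14.4, 0, 0, 0]
    - [0, 37.7, -15.9, 0, 0, 0]
    - [0, 42.6, -17.4, 0, 0, 0]
    - [0, 47.6, -18.7, 0, 0, 0]
    - [0, 52.5, -19.9, 0, 0, 0]
    - [0, 57.6, -21, 0, 0, 0]
    - [0, 62.6, -22, 0, 0, 0]
    - [0, 67.6, -22.8, 0, 0, 0]
    - [0, 72.7, -23.5, 0, 0, 0]
    - [0, 77.8, -24.1, 0, 0, 0]
    - [0, 80, -24.3, 0, 0, 0]
    - [0, 80, -24.3, 0, 0, 0]

```text
time_s: 36.13
tool_pos: [0.4368, -0.1015, 0.0896]
tool_rot: [-90.0, 0.0, -92.2]
force: [0.6, 5.5, -1.9]
grip_width: 0.011
```

Request:
move_arm:
  moves:
    - [0, 3, -0.3, 0, 0, 0]
    - [0, 6, -0.5, 0, 0, 0]
    - [0, 9, -0.7, 0, 0, 0]
    - [0, 12, -0.8, 0, 0, 0]
    - [0, 14, -0.8, 0, 0, 0]
    - [0, 15.5, -0.8, 0, 0, 0]
    - [0, 16.5, -0.8, 0, 0, 0]
    - [0, 16.5, -0.8, 0, 0, 0]
    - [0, 16.5, -0.8, 0, 0, 0]

```text
time_s: 36.88
tool_pos: [0.4363, -0.1016, 0.0748]
tool_rot: [-90.0, -0.0, -92.2]
force: [-2.7, 5.9, 9.0]
grip_width: 0.0109
```

```bash
python3 - <<'E'
from h import *
p,d,X=cloud("scene");cv2.imwrite("pics/s11.png",cv2.resize(p[150:280,130:310],None,fx=4,fy=4)[:,:,::-1])
hsv=cv2.cvtColor(p,cv2.COLOR_RGB2HSV)
m=(hsv[...,0]<14)&(hsv[...,1]>140)&(X[...,2]>.05)&(X[...,2]<.12);m[:,:150]=0;m[:,310:]=0
P=X[m];print(m.sum(),np.round(np.percentile(P,[2,50,98],axis=0)*1000))
m=np.zeros(m.shape,bool);m[190:260,180:290]=1;m&=(X[...,2]>.06)
P=X[m];a=np.radians(-2.3);bx=(P[:,0]-.5605)*np.cos(a)+(P[:,1]+.107)*np.sin(a)
for lo in range(-80,80,20):
    q=(bx*1000>lo)&(bx*1000<lo+20);print(lo,q.sum(),np.round(np.median(P[q][:,2])*1000,1) if q.sum() else None)
E
```

```text
1217 [[ 368. -439.   51.]
 [ 882. -130.   59.]
 [ 942.  -35.   85.]]
-80 356 81.0
-60 392 80.9
-40 394 81.0
-20 405 81.0
0 422 81.0
20 435 81.3
40 479 80.8
60 528 80.5
```

View pics/s11.png

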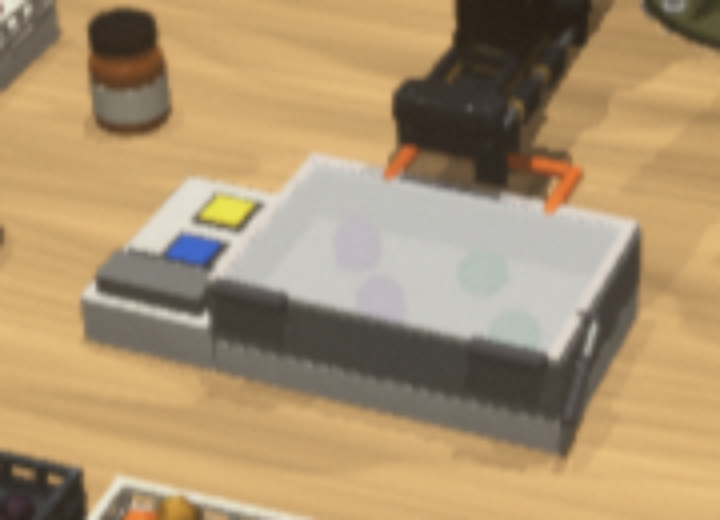

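Request:
move_arm:
  moves:
    - [0, 0, 0, 0, 0, 0]
    - [0, 0, 0, 0, 0, 0]
    - [0, 0, 0, 0, 0, 0]
    - [0, 0, 0, 0, 0, 0]
    - [0, -5, 0, 0, 0, 0]
    - [0, -20, 0, 0, 0, 0]
    - [0, -50, 0, 0, 0, 0]
    - [0, -90, 0, 0, 0, 0]
    - [0, -90, 0, 0, 0, 0]
  claw: 30

```text
time_s: 37.68
tool_pos: [0.4401, -0.103, 0.1705]
tool_rot: [-89.4, -0.3, -92.3]
force: [2.2, -0.9, 0.7]
grip_width: 0.0297
```

```bash
python3 - <<'E'
from h import *
p,d,X=cloud("scene");cv2.imwrite("pics/s12.png",cv2.resize(p[120:280,130:310],None,fx=3.5,fy=3.5)[:,:,::-1])
m=np.zeros(d.shape,bool);m[190:260,180:290]=1;m&=(X[...,2]>.06)
P=X[m];a=np.radians(-2.3);bx=(P[:,0]-.5605)*np.cos(a)+(P[:,1]+.107)*np.sin(a)
for lo in range(-80,80,40):
    q=(bx*1000>lo)&(bx*1000<lo+40);print(lo,np.round(np.median(P[q][:,2])*1000,1) if q.sum() else None)
rel(562,-283.5,110,-92.3)
E
```

```text
-80 81.2
-40 80.9
0 81.1
40 80.8
t 37.73 pos [ 438.7 -103.   167.8] F [-0.1 -0.6 -0.8] grip 29.9 -> row [175.2, 59.5, 130.0, -0.45, 0.02, 0.22]
```

View pics/s12.png

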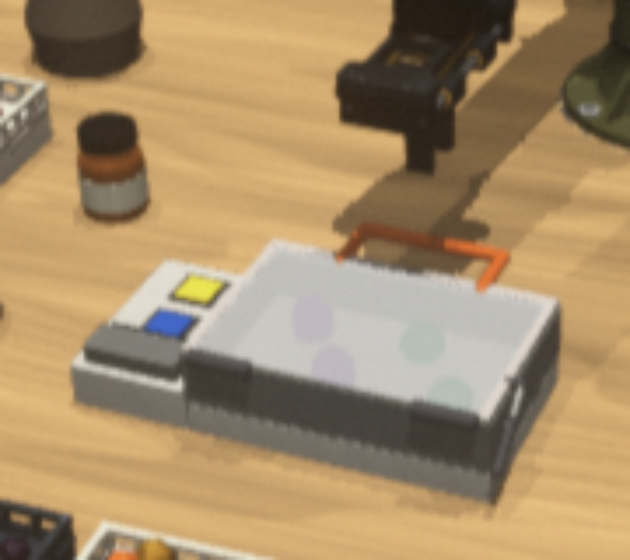

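Request:
move_arm:
  moves:
    - [30, 0, 22, 0, 0, 0]
    - [60, 0, 44, 0, 0, 0]
    - [90, 0, 66, 0, 0, 0]
    - [120, 0, 88, 0, 0, 0]
    - [150, 0, 110, 0, 0, 0]
    - [170, 0, 126, 0, 0, 0]
    - [175, 0, 130, 0, 0, 0]
    - [175, 0, 130, 0, 0, 0]
    - [175, 30, 130, 0, 0, 0]
    - [175, 60, 130, 0, 0, 0]
    - [175, 70, 130, 0, 0, 0]
    - [175, 70, 130, 0, 0, 0]
    - [175, 70, 130, 0, 0, 0]
    - [175, 70, 130, 0, 0, 0]
  claw: 0

```text
time_s: 38.9
tool_pos: [0.5597, -0.2817, 0.0956]
tool_rot: [-89.9, -0.1, -92.2]
force: [-0.4, 0.5, -0.2]
grip_width: 0.0007
```

```bash
python3 - <<'E'
from h import *
rel(562,-282.8,58,-92.3)
p,d,X=cloud("wrist"); cv2.imwrite("pics/w13.png",p[:,:,::-1])
p,d,X=cloud("scene");hsv=cv2.cvtColor(p,cv2.COLOR_RGB2HSV)
for n,(a,b) in dict(yel=(22,38),blue=(100,125)).items():
    m=(hsv[...,0]>=a)&(hsv[...,0]<=b)&(hsv[...,1]>110)&(X[...,2]>.03)&(X[...,2]<.06)&(X[...,1]<-.23)&(X[...,1]>-.33)&(X[...,0]<.65)
    P=X[m];print(n,m.sum(),np.round(np.median(P,0)*1000,1))
E
```

```text
t 38.9 pos [ 559.7 -281.7   95.6] F [-0.4  0.5 -0.2] grip 0.7 -> row [1.0, 37.6, 2.3, -0.13, 0.08, 0.07]
yel 41 [ 510.8 -282.4   42.9]
blue 26 [ 566.1 -292.2   41.8]
```

View pics/w13.png

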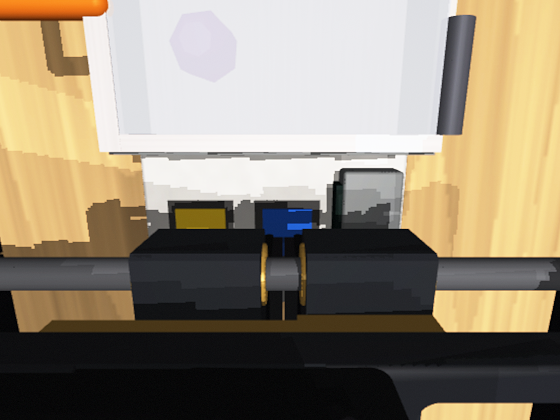

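Request:
move_arm:
  moves:
    - [1, 15, 2.5, 0, 0, 0]
    - [1, 30, 2.5, 0, 0, 0]
    - [1, 36, 2.5, 0, 0, 0]
    - [1, 37, 2.5, 0, 0, 0]
    - [1, 37, 2.5, 0, 0, 0]
    - [1, 37, 2.5, 0, 0, 0]

```text
time_s: 39.5
tool_pos: [0.5616, -0.283, 0.0571]
tool_rot: [-90.0, -0.0, -92.3]
force: [-0.8, 0.7, 0.0]
grip_width: 0.0005
```

Request:
move_arm:
  moves:
    - [0, 1, 0, 0, 0, 0]
    - [0, 2, 0, 0, 0, 0]
    - [0, 2, 0, 0, 0, 0]
    - [0, 2, 0, 0, 0, 0]

```text
time_s: 39.83
tool_pos: [0.5612, -0.283, 0.0549]
tool_rot: [-90.0, -0.0, -92.3]
force: [0.5, -0.2, -0.9]
grip_width: 0.0006
```

Request:
move_arm:
  moves:
    - [0, 0.5, 0, 0, 0, 0]
    - [0, 1, 0, 0, 0, 0]
    - [0, 1.5, 0, 0, 0, 0]
    - [0, 1.5, 0, 0, 0, 0]

```text
time_s: 40.17
tool_pos: [0.5613, -0.2831, 0.0536]
tool_rot: [-90.0, -0.0, -92.3]
force: [-1.1, 0.5, 3.2]
grip_width: 0.0003
```

Request:
move_arm:
  moves:
    - [0, 0.5, 0, 0, 0, 0]
    - [0, 1, 0, 0, 0, 0]
    - [0, 1, 0, 0, 0, 0]

```text
time_s: 40.42
tool_pos: [0.5614, -0.2831, 0.053]
tool_rot: [-90.0, -0.0, -92.3]
force: [-1.4, 0.3, 6.9]
grip_width: 0.0005
```

Request:
move_arm:
  moves:
    - [0, 0.4, 0, 0, 0, 0]
    - [0, 0.8, 0, 0, 0, 0]
    - [0, 0.8, 0, 0, 0, 0]
    - [0, 0.8, 0, 0, 0, 0]
    - [0, 0.8, 0, 0, 0, 0]
    - [0, 0.8, 0, 0, 0, 0]

```text
time_s: 40.92
tool_pos: [0.5613, -0.2831, 0.053]
tool_rot: [-90.0, -0.1, -92.3]
force: [-4.6, 1.5, 10.4]
grip_width: 0.0002
```

Request:
move_arm:
  moves:
    - [0, 0, 0, 0, 0, 0]
    - [0, -5, 0, 0, 0, 0]
    - [0, -30, 0, 0, 0, 0]
    - [0, -70, 0, 0, 0, 0]
    - [0, -110, 0, 0, 0, 0]
    - [50, -130, -50, 0, 0, 0]
    - [90, -140, -80, 0, 0, 0]
    - [90, -140, -80, 0, 0, 0]
    - [90, -140, -80, 0, 0, 0]

```text
time_s: 41.67
tool_pos: [0.4709, -0.3797, 0.1928]
tool_rot: [-90.1, -0.4, -93.0]
force: [-0.3, -2.3, -0.4]
grip_width: 0.0004
```

```bash
python3 - <<'E'
from h import *
p=stones()
cv2.imwrite("pics/t14.png",cv2.resize(p[100:300,100:400],None,fx=2.6,fy=2.6)[:,:,::-1])
p,d=read_camera("scene");cv2.imwrite("pics/s14.png",p[:,:,::-1])
o=env.get_obs();print(o['time_s'],o['force'],o['tool_pos'])
E
```

```text
green 78 [546. 383.  23.] med [546. 383.  24.] zmax 34
41.7667 [ 0.72467545  0.79754457 -0.00435234] [ 0.47590578 -0.37221087  0.19140697]
```

View pics/t14.png

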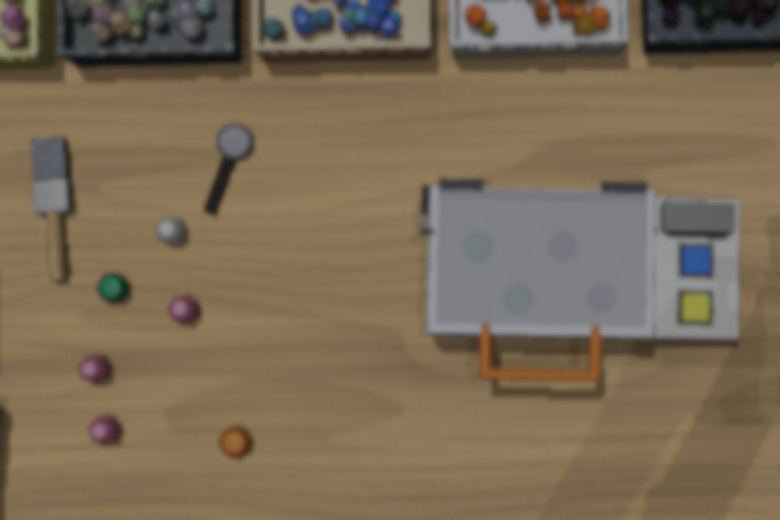

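View pics/s14.png

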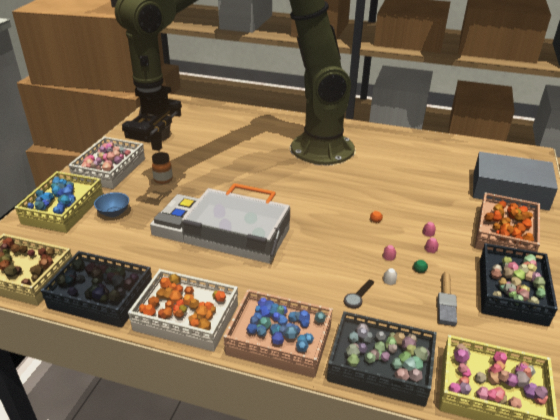

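```bash
python3 - <<'E'
from h import *
print(job.sign_off())
E
```

```text
the job is handed in; nothing more can be done
None
```

The weighing job is done and handed in at about 42 s of the 210 s allowed.

- **Tare:** I pressed the yellow key first, with the dish empty and the cover up. It took about 11 N and I held it for roughly half a second.
- **Stones:** Both loose purple crystals and two of the three green stones went into the dish. There were only two purple ones; the other three like-shaped crystals are pink, and I left them.
- **Cover:** I took the cover by its bar and led it down at about 0.3 rad/s near the end. After I let go, its top measured level at 81 mm from front to back, so it is shut.
- **Weigh:** I then pressed the blue key with about 10 N, again for roughly half a second.

In the last pictures all four stones show under the shut cover. The third green stone, the white, orange and pink stones, the loupe, brush, jar and bowl are where they were, and the gripper is clear of everything.

One reading differed: at shut, the gripper stopped about 3 mm higher than I had worked out, and it was pressing down with 9 N. The level cover afterwards suggests the bar had shifted a little in the jaws. The key travel was judged from force and height, because the joint readings are not available to me.

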